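# Pack the kiln-cookie carrier and bolt it

## Robot

A 7-joint arm with a two-finger parallel gripper is mounted at the origin on a cart in front of the work surface, level with it; the furniture and walls round the work are solid. World frame = base frame: x ahead of the robot, y to its left, z up, the work surface at z = 0. Lengths are in m, angles in rad, forces in N, time in s.
With the tool pointing down it reaches from about 0.425 to 0.925 m from the base axis. Payload 6.8 kg.
Tool frame: the origin (TCP) lies at the very end of the fingers, on their centre line; the grasp point (between the pads) lies 19 mm behind it; z points along the fingers, y is the line along which they close (so a half turn about z gives the same grasp; the last joint's range is limited). The gripper opens to 85 mm and grips with 20 to 120 N. Pads are 22 mm wide; open, the fingers measure 114 mm over their backs; the gripper's body (76 mm by 85 mm) begins 54 mm behind the grasp point. The pads swing forward as they close: fully open they stand 13 mm farther back than shut.
Start: joints at [-1.453, 0.477, 0.022, 1.555, -0.011, 1.109, -0.083], TCP at [0.151, 0.658, 0.231] pointing down, gripper open.
Joint ranges: [-2.96, 2.96], [-0.34, 2.1], [-1.41, 1.46], [0.24, 2.44], [-1.37, 4.51], [0.17, 1.92], [-2.96, 2.96]. Speed limits (rad/s): [2.39, 2.39, 3.14, 3.14, 3.14, 3.14, 3.14].

## Interface

Orientations are given as a rotation vector (axis times angle).
In Python, from bench import get_obs, viewer, r gives the robot as it stands. The module is installed in compiled form; this text tells all that it offers.
- The arm moves only by the tool play_rows, never from a script. Its argument "commands" is a list that holds one entry, the list of rows, each a list of 5 numbers: the gripper's target within -1 to 1 (shut at 1, half-way at 0, fully open at -1), then the shift along the tool's x, y, z scaled (see below), then the turn about the tool's z scaled (see below). A call has 1 to 12 rows; each row is the pose to reach, as a shift and turn from the pose commanded when the call began, along the tool's axes at that moment; what a row does not reach only later rows make up. The controller multiplies each number of a shift by 0.2 m and each number of a turn by pi/2 rad. A row lasts 1/12 s, in which the tool goes at most 41.7 mm and 7.16 degrees, less where a joint would pass 70% of its speed; a pose out of reach is approached as far as the arm can. A call with a number of a shift or a turn outside -1 to 1 is refused whole. A call with a gripper value outside its range is refused whole. The fingers move at their own pace and stop on an object; "grip_force" is the grip in N (left out, the last holds). Time passes only in rows, so rows that repeat a pose let the fingers close. It gives the time, the measured TCP pose, the force, the opening and the grip force at its end, in the units of the state.
- get_obs(): the state, without advancing time (a new reading comes with each control period).
- viewer.grab_frame(name): name is "scene" or "top"; returns a dict with "pixels" (420x560x3 uint8, red, green, blue), "fovy" (degrees; the focal length in pixels is half the picture's height over the tangent of half this angle, whatever the lens; pixels are square), "cx", "cy" (the principal point, pixels), "world_to_cam" (4x4, takes a point from world to camera coordinates). Camera axes: x right, y up, looking along -z (the intrinsics and any distortion apply to the point x, -y, -z); pixel columns grow to the right and rows downward; lengths in m; the calibration is good to about 2 mm. A picture is of the moment at which its call begins. There is no depth.
- r.hand_in(): hands the job in; it is judged then, once.
Trained networks look in a picture, given as the dict that the camera call returned (one of the last four; its "shot" number tells which), for a name from the list of things; names that differ only in an ending like _2 or _b are one class to them, and where a whole thing is asked for, a point or a joint stands for the part that bears it (a point fixed in the world has none). Each returns a list of dicts, best first, with "score" (0 to 1); they miss things now and then, are a little off and sometimes report something else, mostly with a low value. They report only what shows in the picture. A call takes as long as a camera call. They do not tell look-alikes from the thing itself.
- viewer.trace(picture, thing): "pixels" (420x560 bool, what is visible of it) and "rect" ([left, top, right, bottom] in pixels, round what is visible of it).
The state is a dict: "clock": time; "joints": joint angles; "qvel": joint speeds; "tau": joint torques, N m; "tcp_pos": TCP position; "orientation": TCP orientation; "contact_force": force on the tool from outside, world axes, zero at the start; "moment": the same for the moment, N m; "grip_width": finger opening in m; "gripper_force": force on a finger pad.
Only numpy, scipy, OpenCV 4.12 (cv2) and the standard library are available. Lean on these libraries where they do the work, as an engineer would, in place of code of your own. Each camera call takes 0.05 s, during which the arm holds its last target. There are 200 camera calls.

## Task

Pack the wooden carrier for the kiln room: draw its steel bolt right back, lay the square blue setter tile flat in the pocket between the corner angles, then pile all the round terracotta cookies (there are two to four) flat on it in a neat stack centred over the pocket, put the dark cover disc centred on top, and last slide the bolt fully home into its keeper. Leave the mug and the tumbler where they are.

Things in the scene. Friction and masses are not known exactly. Their poses are not given: they have to be found in the camera images.
- carrier: the wooden kiln carrier, fixed to the table: a board 12 mm thick, 110 mm wide in its x, from -290 to +95 mm in its y. Origin on the table under the centre of its pocket; z up. A steel bolt slides along y, through a guide block, over the pocket, into a keeper block. A rest for the bolt's tail, 91 mm high, stands at y = -274 mm
- nest (a point): the centre of the floor of the pocket, 12 mm above the table; axes as the carrier's. The pocket is 72 mm square, bounded by four aluminium corner angles 9 mm high with legs about 14 mm long, and open at the middle of each side
- keeper (a point): the centre of the hole in the keeper block where the bolt enters, 88 mm above the table, at y = +64 mm of the carrier; axes as the carrier's. Guide block and keeper block are 44 mm wide in x, 25 mm thick in y and reach 104 mm above the table; their inner faces are at y = -64 mm and +64 mm
- bolt (a joint): slide of the round steel bolt (12 mm thick, axis 88 mm above the table), in m: 0 = drawn right back, tip clear of the pocket; grows as it slides along the carrier's +y; the tip reaches the keeper block at 0.124; 0.138 = fully home against its stop, 14 mm inside the keeper. It stays where it is left; about 1.5 N moves it
- bolt_handle (a point): grip point on the bolt's upright handle, a 14 mm thick round steel post with a black cap 20 mm across that tops out 141 mm above the table; this point is on the post's axis, 120 mm above the table, 10 mm below the cap. In the carrier's frame x = 0, y = -258 mm with the bolt drawn back and -120 mm with it home; axes as the carrier's
- setter: the square blue setter tile, 64 x 64 x 12 mm, 0.1 kg; origin at its centre, z up, x and y along its sides
- cover: the dark steel-grey cover disc with a bright ring on one face, 66 mm across, 12 mm thick, 0.14 kg; origin at its centre, z along its axis (either face may be up)
- cookie_a: a round terracotta-red kiln cookie (fireclay disc) with two blue glaze spots on one face, 66 mm across, 10 mm thick, 0.07 kg; origin at its centre, z along its axis (either face may be up). May be absent
- cookie_b: a round terracotta-red kiln cookie (fireclay disc) with one white glaze spot on one face, 66 mm across, 10 mm thick, 0.07 kg; origin at its centre, z along its axis (either face may be up). May be absent
- cookie_c: a round terracotta-red kiln cookie (fireclay disc) with two green glaze spots on one face, 66 mm across, 10 mm thick, 0.07 kg; origin at its centre, z along its axis (either face may be up). May be absent
- cookie_d: a round terracotta-red kiln cookie (fireclay disc) with a large white and a small blue glaze spot on one face, 66 mm across, 10 mm thick, 0.07 kg; origin at its centre, z along its axis (either face may be up). May be absent
- mug_celadon: the teal mug, 90 mm across and 86 mm high; a bystander; origin at the centre of its underside, z up
- bisque_tumbler: the pale pink unglazed tumbler, 76 mm across and 82 mm high; a bystander; origin at the centre of its underside, z up
There are look-alikes about, which are no part of the job. Leave any turquoise look-alike of the cookie_c alone.

How it is judged:
By the outcome, as a careful person would: the job done as asked, in the order asked, and still so for the second after the job is handed in, with the robot touching nothing.
Of cookie_a, cookie_b, cookie_c, cookie_d only 2 to 4 are there at a start; the rules pass over those that are not, and their reading is None.
At some moment in a run one of cookie_a, cookie_b, cookie_c, cookie_d, setter, cover may be knocked a few centimetres aside while the robot is not near it.
Once in a run the grip may slacken for a moment while it holds something.
It also fails if it takes over 210 s, if anything falls off the work surface, if the arm or the gripper's body presses on something with over 40 N, if the wrist force passes 120 N, or if a joint passes its speed limit or range.

## Working session

There is one attempt and no reset: what is moved stays moved. The work goes in short steps, Python scripts to look and compute and a tool call to move; the robot and the scene stay as the last step left them, time stands still between calls to the robot, and variables do not carry over. Pictures are saved under pics/ and viewed, at most 14 in all, crops included, and the job is handed in when it is done.

Besides the shell and the picture viewer there is one more tool, called after ">>>" as name(argument=value, ...) on one line, values as JSON. play_rows: Moves the arm, as the interface text tells. Shifts and turns lie within -1 to 1; 1 stands for 0.2 m of shift or pi/2 rad of turn. Its arguments: {"type":"object","properties":{"commands":{"type":"array","items":{"type":"array","items":{"type":"array","items":{"type":"number","minimum":-1,"maximum":1}}}},"grip_force":{"type":"number"}},"required":["commands"]}

```bash
mkdir -p pics
python3 - <<'E'
from bench import get_obs, viewer, r
import cv2, numpy as np
o=get_obs()
for k in('clock','tcp_pos','orientation','grip_width','contact_force'):print(k,o[k])
for n in('scene','top'):
    f=viewer.grab_frame(n); cv2.imwrite(f'pics/{n}0.png',f['pixels'][:,:,::-1])
    print(n,f['fovy'],f['cx'],f['cy'],[k for k in f],np.round(f['world_to_cam'],4).tolist())
    for t in('carrier','bolt_handle','setter','cover','cookie_a','mug_celadon','bisque_tumbler'):
        print(t,[(round(d['score'],2),d['rect']) for d in viewer.trace(f,t)])
E
```

```text
clock 0.0
tcp_pos [0.15099908 0.65728603 0.23033586]
orientation [-3.53864956e-01 -3.12151109e+00  2.84112020e-03]
grip_width 0.08534909024192015
contact_force [-0.15952471 -0.43336845 -0.11618113]
scene 52.58751152603936 277.0579902958459 207.44575965889322 ['pixels', 'fovy', 'cx', 'cy', 'world_to_cam', 'shot'] [[0.8636, -0.5036, 0.0252, -0.5012], [0.197, 0.3829, 0.9025, -0.201], [-0.4641, -0.7744, 0.4299, -1.2391], [0.0, 0.0, 0.0, 1.0]]
carrier [(0.57, [217.3, 187.9, 302.4, 260.5])]
bolt_handle [(0.56, [240.6, 191.5, 271.0, 217.3])]
setter [(0.26, [219.9, 184.6, 301.2, 258.0])]
cover [(0.49, [199.9, 192.5, 215.6, 206.3])]
cookie_a [(0.8, [292.6, 298.9, 318.7, 312.4]), (0.71, [232.5, 254.2, 247.6, 266.0]), (0.68, [314.3, 260.4, 334.7, 278.7]), (0.66, [341.4, 250.8, 359.8, 266.2]), (0.62, [334.9, 282.6, 356.2, 297.1]), (0.56, [268.8, 274.2, 289.5, 288.0])]
mug_celadon [(0.98, [319.4, 210.3, 341.9, 241.6])]
bisque_tumbler [(0.62, [275.2, 177.4, 295.1, 205.6]), (0.47, [298.3, 296.3, 318.4, 313.2])]
top 53.387773837905186 278.4965192057411 208.33846356526666 ['pixels', 'fovy', 'cx', 'cy', 'world_to_cam', 'shot'] [[-0.0078, -0.9995, 0.0302, -0.0245], [0.9965, -0.0053, 0.0839, -0.5966], [-0.0837, 0.0307, 0.996, -1.1871], [0.0, 0.0, 0.0, 1.0]]
carrier [(0.89, [186.1, 216.4, 321.8, 259.6]), (0.72, [204.3, 232.1, 282.2, 237.9])]
bolt_handle [(0.77, [205.1, 230.9, 282.7, 246.2])]
setter [(0.66, [127.1, 205.2, 148.8, 228.6])]
cover [(0.88, [135.0, 247.6, 154.2, 267.9]), (0.47, [345.8, 251.1, 371.9, 277.2])]
cookie_a [(0.94, [294.5, 268.9, 318.1, 295.1]), (0.88, [390.2, 252.7, 413.4, 274.9]), (0.87, [346.9, 169.0, 368.5, 188.5]), (0.73, [386.1, 202.8, 412.7, 224.7]), (0.67, [346.7, 254.2, 370.4, 275.9]), (0.61, [352.5, 206.6, 374.3, 228.4])]
mug_celadon [(0.83, [292.9, 148.4, 323.4, 181.0])]
bisque_tumbler [(0.71, [178.7, 146.9, 207.1, 171.9])]
```

Run:
```python
import cv2
a=cv2.imread('pics/top0.png');cv2.imwrite('pics/top0c.png',cv2.resize(a[135:305,110:430],(800,425),interpolation=cv2.INTER_CUBIC))
a=cv2.imread('pics/scene0.png');cv2.imwrite('pics/scene0c.png',cv2.resize(a[165:325,185:385],(750,600),interpolation=cv2.INTER_CUBIC))
```

```text
(no output)
```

View pics/top0c.png

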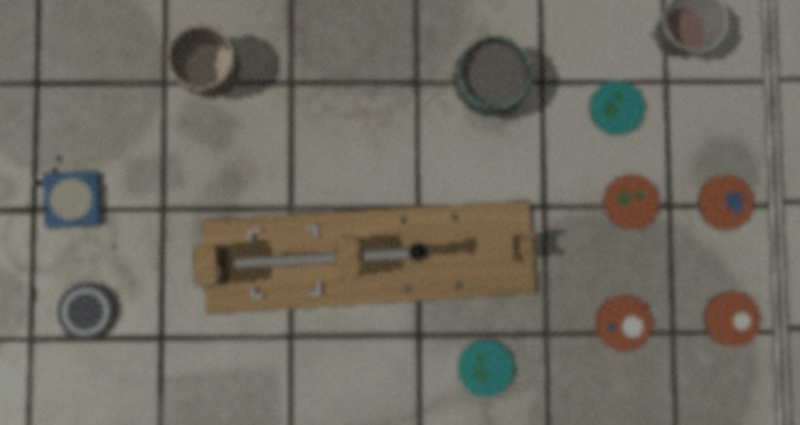

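View pics/scene0c.png

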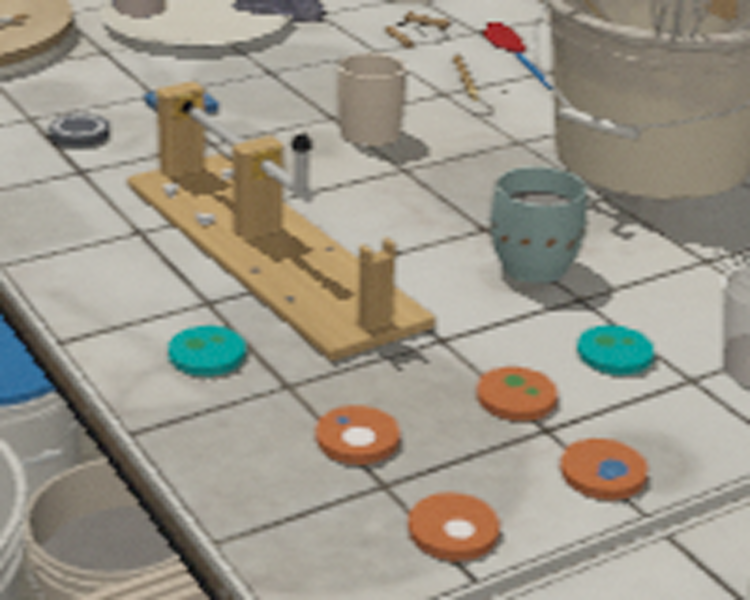

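All four cookies are present: a at crop (725,202), b (733,320), c (631,202), d (624,322). Turquoise decoys are at (617,107) and (487,367). The setter is at (72,199), the cover at (87,310), and the bolt is nearly home with its handle cap at (418,251).

```bash
cat > h.py <<'E'
from bench import get_obs, viewer, r
import cv2, numpy as np
from scipy.optimize import least_squares
from scipy.spatial.transform import Rotation as R
def proj(f,P):
    P=np.atleast_2d(P);W=np.array(f['world_to_cam']);c=P@W[:3,:3].T+W[:3,3]
    F=210/np.tan(np.radians(f['fovy'])/2)
    return np.c_[f['cx']-F*c[:,0]/c[:,2], f['cy']+F*c[:,1]/c[:,2]]
def back(f,uv,z):
    W=np.array(f['world_to_cam']);F=210/np.tan(np.radians(f['fovy'])/2)
    d=W[:3,:3].T@np.array([(uv[0]-f['cx'])/F,-(uv[1]-f['cy'])/F,-1]);o=-W[:3,:3].T@W[:3,3]
    return (o+d*(z-o[2])/d[2])[:2]
def cen(d):
    v,u=np.nonzero(d['pixels']);return np.array([u.mean(),v.mean()])
def find(f,t,z,n=9,s=.3):
    return [(round(d['score'],2),np.round(cen(d)),np.round(back(f,cen(d),z),4),int(d['pixels'].sum())) for d in viewer.trace(f,t)[:n] if d['score']>s]
def toolshift(x,y,z,o=None):
    o=o or get_obs();return R.from_rotvec(o['orientation']).inv().apply(np.array([x,y,z])-o['tcp_pos'])/0.2
def grab(n,save=None):
    f=viewer.grab_frame(n)
    if save:cv2.imwrite('pics/'+save,f['pixels'][:,:,::-1])
    return f
E
python3 - <<'E'
from h import *
t=grab('top');s=grab('scene')
for n,z in(('cookie_a',.008),('cover',.009),('setter',.009)):
    for f in(t,s):
        for q in find(f,n,z):print(n,*q)
T=np.array([[203,222],[207,312],[530,203],[535,292],[418,251]])/2.5+[110,135]
S=np.array([[128,180],[335,358],[433,322],[302,143]])/3.75+[185,165]
def pts(p,l):
    c,sn=np.cos(p[2]),np.sin(p[2]);l=np.array(l)/1000
    return np.c_[p[0]+c*l[:,0]-sn*l[:,1],p[1]+sn*l[:,0]+c*l[:,1],l[:,2]]
def res(p):
    h=[0,-258+p[3]*1000,136]
    a=proj(t,pts(p,[[55,95,12],[-55,95,12],[55,-290,12],[-55,-290,12],h]))-T
    b=proj(s,pts(p,[[-55,95,12],[-55,-290,12],[55,-290,12],h]))-S
    return np.r_[a,b].ravel()
q=least_squares(res,[.6,0,0,.1]);print(np.round(q.x,4));print(np.round(q.fun.reshape(-1,2),1))
o=get_obs();print(R.from_rotvec(o['orientation']).as_matrix().round(3))
E
```

```text
cookie_a 0.97 [402. 262.] [ 0.4379 -0.3921] 401
cookie_a 0.88 [400. 216.] [ 0.5728 -0.3886] 381
cookie_a 0.75 [356. 178.] [ 0.6879 -0.2616] 390
cookie_a 0.75 [304. 282.] [ 0.3824 -0.1007] 417
cookie_a 0.72 [362. 216.] [ 0.5748 -0.2764] 405
cookie_a 0.64 [359. 264.] [ 0.4341 -0.2638] 384
cookie_a 0.63 [346. 290.] [ 0.575  -0.3943] 316
cookie_a 0.55 [306. 305.] [ 0.4378 -0.3976] 324
cookie_a 0.55 [323. 269.] [ 0.5779 -0.2806] 255
cookie_a 0.48 [240. 258.] [ 0.3835 -0.1051] 220
cookie_a 0.46 [349. 258.] [ 0.6896 -0.2672] 221
cover 0.58 [144. 259.] [0.4521 0.3598] 442
cover 0.67 [206. 199.] [0.4547 0.3558] 116
cover 0.33 [260. 208.] [0.6088 0.1802] 122
setter 0.58 [139. 214.] [0.582  0.3787] 497
[0.5079 0.1279 0.0524 0.1077]
[[-0.  -1.4]
 [ 0.   0.6]
 [ 0.8 -1.5]
 [ 1.3  0.4]
 [ 0.5  0. ]
 [-1.3 -0.9]
 [-1.7 -1.3]
 [ 0.7 -1.2]
 [-0.9 -0.2]]
[[-0.975  0.224 -0.   ]
 [ 0.224  0.975  0.   ]
 [ 0.     0.    -1.   ]]
```

Everything agrees within a few mm, so the carrier sits at about (0.508, 0.128), yaw 3°, with bolt ≈ 0.108. I'm setting out for the handle now.

>>> play_rows(commands=[[[-1,-0.85,-0.97,0,0],[-1,-0.85,-0.97,0,0],[-1,-0.85,-0.97,0,0],[-1,-0.85,-0.97,0,0],[-1,-0.85,-0.97,0,0],[-1,-0.85,-0.97,0,0],[-1,-0.85,-0.97,0,0],[-1,-0.85,-0.97,0,0]]])

```text
clock: 1.87
tcp_pos: [0.2757, 0.4276, 0.2317]
orientation: [0.363, 3.12, -0.001]
contact_force: [-1.1, -0.3, -0.2]
grip_width: 0.0855
gripper_force: 0.0
```

>>> play_rows(commands=[[[-1,-0.85,-0.97,0,0],[-1,-0.85,-0.97,0,0],[-1,-0.85,-0.97,0,0],[-1,-0.85,-0.97,0,0],[-1,-0.85,-0.97,0,0],[-1,-0.85,-0.97,0,0],[-1,-0.85,-0.97,0,0],[-1,-0.85,-0.97,0,0]]])

```text
clock: 2.53
tcp_pos: [0.3971, 0.202, 0.2317]
orientation: [0.361, 3.12, 0.001]
contact_force: [-0.0, 0.2, 0.5]
grip_width: 0.0852
gripper_force: 0.0
```

>>> play_rows(commands=[[[-1,-0.84,-0.96,0,0.823],[-1,-0.84,-0.96,0,0.823],[-1,-0.84,-0.96,0,0.823],[-1,-0.84,-0.96,0,0.823],[-1,-0.84,-0.96,0,0.823],[-1,-0.84,-0.96,0,0.823],[-1,-0.84,-0.96,0,0.823],[-1,-0.84,-0.96,0,0.823],[-1,-0.84,-0.96,0,0.823],[-1,-0.84,-0.96,0,0.823],[-1,-0.84,-0.96,0,0.823],[-1,-0.84,-0.96,0,0.823]]])

```text
clock: 3.53
tcp_pos: [0.5171, -0.0182, 0.2311]
orientation: [-2.16, -2.281, -0.0]
contact_force: [0.2, -0.2, 0.5]
grip_width: 0.0853
gripper_force: 0.0
```

Run:
```python
from h import *
o=get_obs();print(o['clock'],o['tcp_pos'],o['joints']);print(R.from_rotvec(o['orientation']).as_matrix().round(3))
t=grab('top','top1.png');s=grab('scene','scene1.png')
# pocket check and arm-free objects
print(back(t,np.array([286,261.5])/2.5+[110,135],.02))
for n,z in(('cookie_a',.008),('cover',.009),('setter',.009)):
    for q in find(t,n,z):print(n,*q)
print(toolshift(.516,-.022,.101,o))
cv2.imwrite('pics/scene1c.png',cv2.resize(s['pixels'][150:270,190:350,::-1],(800,600),interpolation=cv2.INTER_CUBIC))
```

```text
3.5333 [ 0.51713226 -0.01822217  0.23109929] [-0.63329178  0.24555744  0.65196508  1.96189122 -0.17755311  0.99036052
  0.15663884]
[[-0.054  0.999 -0.   ]
 [ 0.999  0.054  0.   ]
 [ 0.     0.    -1.   ]]
[0.50713503 0.12840631]
cookie_a 0.8 [362. 216.] [ 0.5752 -0.2761] 390
cookie_a 0.8 [359. 264.] [ 0.4321 -0.2637] 430
cookie_a 0.69 [402. 262.] [ 0.4373 -0.3917] 348
cookie_a 0.61 [356. 178.] [ 0.6888 -0.2611] 374
cookie_a 0.55 [400. 216.] [ 0.5741 -0.3892] 399
cover 0.9 [144. 260.] [0.4512 0.36  ] 455
setter 0.6 [139. 215.] [0.5812 0.3781] 473
[-0.01868177 -0.0066846   0.65049273]
```

View pics/scene1c.png

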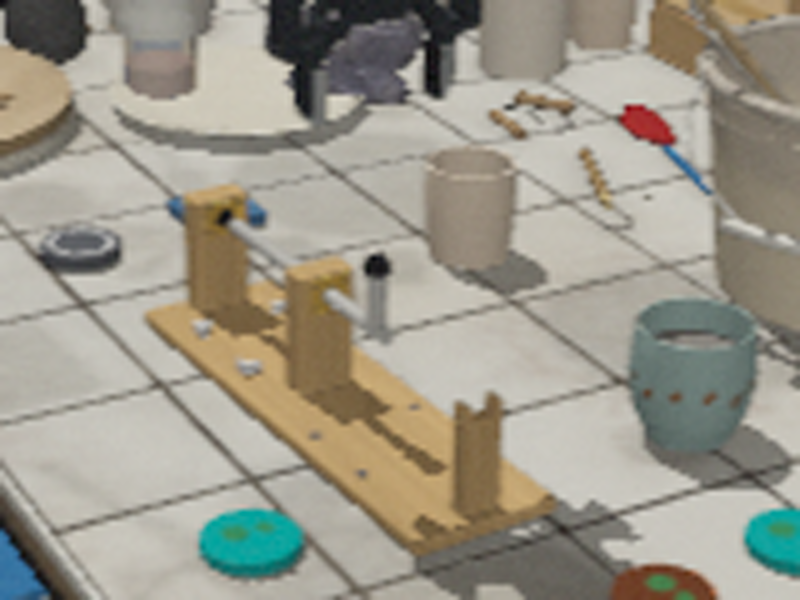

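The fingers straddle the handle: cap at crop (377,265), fingers at (312,100) and (440,80). Next I descend, grip and draw back.

>>> play_rows(commands=[[[-1,-0.019,-0.007,0.2,0],[-1,-0.019,-0.007,0.4,0],[-1,-0.019,-0.007,0.55,0],[-1,-0.019,-0.007,0.65,0],[-1,-0.019,-0.007,0.65,0],[1,-0.019,-0.007,0.65,0],[1,-0.019,-0.007,0.65,0],[1,-0.019,-0.007,0.65,0],[1,-0.019,-0.007,0.65,0],[1,-0.019,-0.007,0.65,0],[1,-0.019,-0.007,0.65,0],[1,-0.019,-0.007,0.65,0]]], grip_force=30)

```text
clock: 4.78
tcp_pos: [0.5185, -0.0247, 0.1028]
orientation: [2.159, 2.276, 0.008]
contact_force: [6.4, 0.2, -0.6]
grip_width: 0.0175
gripper_force: 29.2
```

>>> play_rows(commands=[[[1,-0.08,0,0,0],[1,-0.16,0,0,0],[1,-0.24,0,0,0],[1,-0.32,0,0,0],[1,-0.4,0,0,0],[1,-0.45,0,0,0],[1,-0.5,0,0,0],[1,-0.53,0,0,0],[1,-0.53,0,0,0]]])

```text
clock: 5.53
tcp_pos: [0.5241, -0.1308, 0.1028]
orientation: [2.159, 2.276, 0.007]
contact_force: [5.8, 1.8, 1.5]
grip_width: 0.0176
gripper_force: 29.6
```

>>> play_rows(commands=[[[1,-0.02,0.012,0,0],[1,-0.03,0.012,0,0],[1,-0.04,0.012,0,0],[1,-0.04,0.012,0,0]]])

```text
clock: 5.87
tcp_pos: [0.5241, -0.131, 0.1023]
orientation: [-2.151, -2.278, -0.01]
contact_force: [-4.8, 21.2, 17.3]
grip_width: 0.0175
gripper_force: 30.3
```

>>> play_rows(commands=[[[1,0.035,-0.006,0,0],[-1,0.035,-0.006,0,0],[-1,0.035,-0.006,0,0],[-1,0.035,-0.006,0,0],[-1,0.035,-0.006,0,0],[-1,0.035,-0.006,-0.2,0],[-1,0.035,-0.006,-0.4,0],[-1,0.035,-0.006,-0.6,0],[-1,0.035,-0.006,-0.64,0],[-1,0.035,-0.006,-0.64,0],[-1,0.035,-0.006,-0.64,0]]])

```text
clock: 6.78
tcp_pos: [0.5218, -0.132, 0.2293]
orientation: [2.163, 2.278, 0.001]
contact_force: [-0.0, 0.2, -0.9]
grip_width: 0.0853
gripper_force: 0.0
```

Run:
```python
from h import *
o=get_obs();t=grab('top','top2.png')
q=viewer.trace(t,'setter')[0]
hsv=cv2.cvtColor(t['pixels'],cv2.COLOR_RGB2HSV)
u,v=cen(q).astype(int);w=hsv[v-16:v+17,u-16:u+17]
m=((w[...,0]>95)&(w[...,0]<125)&(w[...,1]>90)).astype(np.uint8);c,_=cv2.findContours(m,0,2)
c=max(c,key=cv2.contourArea);h=cv2.convexHull(c);rect=cv2.minAreaRect(h);print('rect',rect,u,v)
ctr=np.array(rect[0])+[u-16,v-16];print('setter',ctr,back(t,ctr,.011))
bx=cv2.boxPoints(rect)+[u-16,v-16];B=np.array([back(t,p,.012) for p in bx]);e=np.diff(np.r_[B,B[:1]],axis=0)
print('edge dirs deg',np.degrees(np.arctan2(e[:,1],e[:,0])).round(1),np.hypot(*e.T).round(4))
x,y=back(t,ctr,.011);print(o['tcp_pos'],toolshift(x,y,.231,o))
s=grab('scene')
for n in('bolt_handle',):
  for f in(t,s):print(n,[(round(d['score'],2),d['rect']) for d in viewer.trace(f,n)])
cv2.imwrite('pics/t2c.png',cv2.resize(t['pixels'][180:280,110:350,::-1],(800,333),interpolation=cv2.INTER_CUBIC))
```

```text
rect ((23.63846206665039, 15.992307662963867), (18.360576629638672, 6.2681121826171875), 86.8201675415039) 138 214
setter [145.63846207 213.99230766] [0.58318166 0.35765672]
edge dirs deg [ -87.1 -175.8   92.9    4.2] [0.018  0.0536 0.018  0.0535]
[ 0.52182632 -0.13202529  0.22926889] [ 2.4292345   0.43319701 -0.00765943]
bolt_handle [(0.75, [255.9, 230.1, 312.7, 238.9])]
bolt_handle [(0.49, [258.6, 206.0, 290.2, 230.6])]
```

View pics/t2c.png

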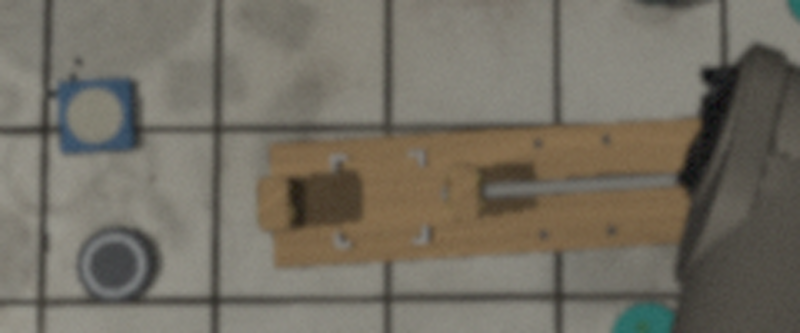

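Bolt is drawn: its tip ends at the guide, crop (485,190), and the pocket (340–425, 155–240) is clear. The setter at (98,116) lies about 3° turned, which matches the tool. Going there.

>>> play_rows(commands=[[[-1,0.9,0.16,0,0],[-1,0.9,0.16,0,0],[-1,0.9,0.16,0,0],[-1,0.9,0.16,0,0],[-1,0.9,0.16,0,0],[-1,0.9,0.16,0,0],[-1,0.9,0.16,0,0]]])

```text
clock: 7.62
tcp_pos: [0.5441, 0.0505, 0.2284]
orientation: [-2.159, -2.281, 0.003]
contact_force: [0.3, -1.1, 0.1]
grip_width: 0.0855
gripper_force: 0.0
```

>>> play_rows(commands=[[[-1,0.9,0.16,0,0],[-1,0.9,0.16,0,0],[-1,0.9,0.16,0,0],[-1,0.9,0.16,0,0],[-1,0.9,0.16,0,0],[-1,0.9,0.16,0,0],[-1,0.9,0.16,0,0]]])

```text
clock: 8.2
tcp_pos: [0.5672, 0.2297, 0.2286]
orientation: [2.163, 2.278, -0.003]
contact_force: [-0.5, -0.4, -0.5]
grip_width: 0.0853
gripper_force: 0.0
```

>>> play_rows(commands=[[[-1,0.73,0.117,0,0],[-1,0.73,0.117,0,0],[-1,0.73,0.117,0,0],[-1,0.73,0.117,0,0],[-1,0.73,0.117,0.2,0],[-1,0.73,0.117,0.4,0],[-1,0.73,0.117,0.6,0],[-1,0.73,0.117,0.8,0],[-1,0.73,0.117,0.9,0],[-1,0.73,0.117,0.9,0]]])

```text
clock: 9.03
tcp_pos: [0.5807, 0.372, 0.0438]
orientation: [2.167, 2.274, -0.017]
contact_force: [-0.6, 0.9, 0.3]
grip_width: 0.0852
gripper_force: 0.0
```

Run:
```python
from h import *
o=get_obs();print(o['tcp_pos'],o['contact_force'],R.from_rotvec(o['orientation']).as_matrix()[:,0].round(3))
t=grab('top','top3.png');s=grab('scene','scene3.png')
a=cv2.resize(t['pixels'][160:280,90:250,::-1],(533,400),interpolation=cv2.INTER_CUBIC)
b=cv2.resize(s['pixels'][130:230,150:250,::-1],(267,267),interpolation=cv2.INTER_CUBIC)
c=np.zeros((400,800,3),np.uint8);c[:,:533]=a;c[:267,533:]=b;cv2.imwrite('pics/c3.png',c)
```

```text
[0.58071795 0.37203432 0.04384114] [-0.58398071  0.93777134  0.32700766] [-0.048  0.999 -0.007]
```

View pics/c3.png

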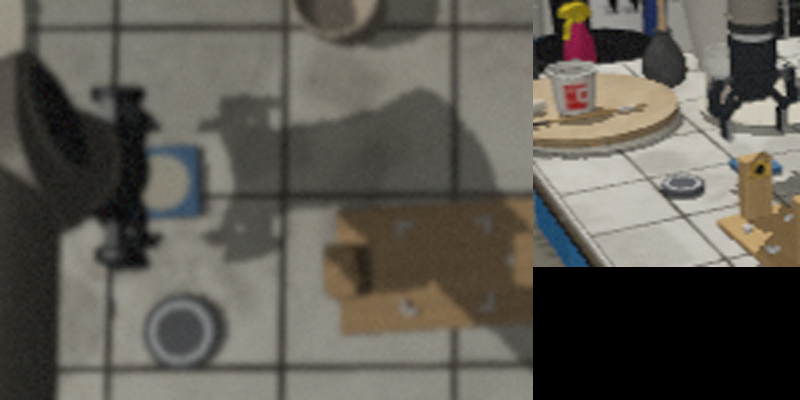

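Run:
```python
from h import *
t=grab('top');s=grab('scene');o=get_obs()
for f in(t,s):print(proj(f,[o['tcp_pos'],o['tcp_pos']+np.array([.057,0,.01]),o['tcp_pos']-np.array([.057,0,-.01]),[.582,.378,.012]]).round(1), find(f,'setter',.011))
print(back(s,[233.1,191],.012))
```

```text
[[134.5 212.3]
 [133.8 191.7]
 [132.9 232.5]
 [138.5 214.4]] [(0.7, array([141., 214.]), array([0.5819, 0.3703]), 382)]
[[233.  182.2]
 [245.2 177.8]
 [220.3 182.3]
 [232.4 191.1]] []
[0.58477647 0.37736961]
```

>>> play_rows(commands=[[[-1,0,0,0.1,0],[-1,0,0,0.15,0],[-1,0,0,0.2,0],[-1,0,0,0.23,0],[-1,0,0,0.23,0],[-1,0,0,0.23,0]]])

```text
clock: 9.83
tcp_pos: [0.5828, 0.378, 0.0032]
orientation: [2.163, 2.279, -0.001]
contact_force: [0.7, -0.4, 0.4]
grip_width: 0.0855
gripper_force: 0.0
```

>>> play_rows(commands=[[[-1,0,0,0.015,0],[-1,0,0,0.03,0],[-1,0,0,0.03,0]]])

```text
clock: 10.08
tcp_pos: [0.5827, 0.378, -0.0029]
orientation: [-2.163, -2.279, 0.0]
contact_force: [0.4, 0.8, -0.1]
grip_width: 0.0852
gripper_force: 0.0
```

>>> play_rows(commands=[[[1,0,0,0,0],[1,0,0,0,0],[1,0,0,0,0],[1,0,0,0,0],[1,0,0,0,0],[1,0,0,0,0]]], grip_force=40)

```text
clock: 10.58
tcp_pos: [0.5832, 0.3783, -0.0021]
orientation: [2.163, 2.279, 0.001]
contact_force: [-0.0, 0.1, 5.5]
grip_width: 0.0625
gripper_force: 44.7
```

>>> play_rows(commands=[[[1,0,0,-0.05,0],[1,0,0,-0.15,0],[1,0,0,-0.3,0],[1,0,0,-0.45,0],[1,0,0,-0.6,0],[1,0,0,-0.75,0],[1,0,0,-0.85,0],[1,0,0,-0.85,0]]])

```text
clock: 11.25
tcp_pos: [0.5852, 0.3791, 0.173]
orientation: [2.162, 2.277, 0.012]
contact_force: [0.6, 0.7, 0.1]
grip_width: 0.0629
gripper_force: 44.2
```

>>> play_rows(commands=[[[1,-0.15,-0.05,0,0],[1,-0.3,-0.1,0,0],[1,-0.45,-0.16,0,0],[1,-0.6,-0.21,0,0],[1,-0.75,-0.26,0,0],[1,-0.9,-0.31,0,0],[1,-0.9,-0.31,0,0]]])

```text
clock: 11.83
tcp_pos: [0.528, 0.187, 0.1666]
orientation: [-2.172, -2.27, 0.008]
contact_force: [-0.8, -1.0, -1.3]
grip_width: 0.0626
gripper_force: 44.2
```

>>> play_rows(commands=[[[1,-0.1,-0.04,0,0],[1,-0.2,-0.08,0,0],[1,-0.3,-0.11,0,0],[1,-0.333,-0.121,0,0],[1,-0.333,-0.121,0,0],[1,-0.333,-0.121,0,0]]])

```text
clock: 12.33
tcp_pos: [0.5096, 0.128, 0.1671]
orientation: [-2.162, -2.278, -0.0]
contact_force: [-0.4, -0.1, -1.8]
grip_width: 0.0628
gripper_force: 44.2
```

Run:
```python
from h import *
o=get_obs();print(o['tcp_pos'],o['grip_width'],toolshift(.5105,.1275,.012))
t=grab('top','top4.png');s=grab('scene','scene4.png')
a=cv2.resize(t['pixels'][160:280,170:330,::-1],(400,300),interpolation=cv2.INTER_CUBIC)
b=cv2.resize(s['pixels'][140:260,200:320,::-1],(400,400),interpolation=cv2.INTER_CUBIC)
c=np.zeros((400,800,3),np.uint8);c[:300,:400]=a;c[:,400:]=b;cv2.imwrite('pics/c4.png',c)
```

```text
[0.50960024 0.12804881 0.16714191] 0.06283672948148182 [-0.00333238  0.00448854  0.77570733]
```

View pics/c4.png

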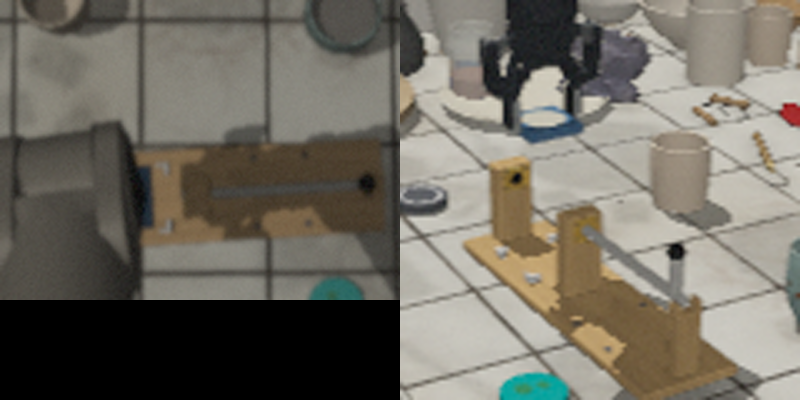

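Run:
```python
from h import *
t=grab('top');s=grab('scene');o=get_obs();p=o['tcp_pos']
print('cap top',back(t,[316.8,233.2],.139),'scene',back(s,[282.8,215],.134))
for q in viewer.trace(s,'setter')[:2]:
    c=cen(q);print(q['score'],q['rect'],c,back(s,c,p[2]+.011))
pic=s['pixels'][165:190,225:265].astype(int)
hsv=cv2.cvtColor(s['pixels'],cv2.COLOR_RGB2HSV)
m=((hsv[...,0]>98)&(hsv[...,0]<125)&(hsv[...,1]>110));v,u=np.nonzero(m[165:190,225:262]);print('blue bbox',u.min()+225,u.max()+225,v.min()+165,v.max()+165)
c,sn=np.cos(.0527),np.sin(.0527)
C=[[p[0]+c*a-sn*b,p[1]+sn*a+c*b,p[2]+z] for a in(-.032,.032) for b in(-.032,.032) for z in(.0025,.0145)]
C=proj(s,C);print('pred bbox',C.min(0),C.max(0))
```

```text
cap top [ 0.52085718 -0.12492368] scene [ 0.52550828 -0.12304073]
0.65 [236.7, 171.8, 256.9, 180.8] [244.36666667 177.06666667] [0.51224432 0.12019562]
blue bbox 237 253 172 181
pred bbox [230.33179622 171.08290075] [255.11994193 183.31902068]
```

>>> play_rows(commands=[[[1,0.002,0.005,0.15,0],[1,0.002,0.005,0.3,0],[1,0.002,0.005,0.45,0],[1,0.002,0.005,0.6,0],[1,0.002,0.005,0.69,0],[1,0.002,0.005,0.69,0]]])

```text
clock: 13.08
tcp_pos: [0.508, 0.1277, 0.0258]
orientation: [-2.16, -2.278, 0.009]
contact_force: [-1.0, -0.7, -1.3]
grip_width: 0.0627
gripper_force: 44.5
```

>>> play_rows(commands=[[[1,0,0,0.02,0],[1,0,0,0.04,0],[1,0,0,0.06,0],[1,0,0,0.075,0],[1,0,0,0.075,0],[1,0,0,0.075,0]]])

```text
clock: 13.58
tcp_pos: [0.5108, 0.1279, 0.0147]
orientation: [2.163, 2.279, 0.001]
contact_force: [-0.1, 0.3, -2.5]
grip_width: 0.0625
gripper_force: 44.5
```

>>> play_rows(commands=[[[1,0,0,0.01,0],[1,0,0,0.02,0],[1,0,0,0.024,0],[1,0,0,0.024,0],[1,0,0,0.024,0]]])

```text
clock: 14.0
tcp_pos: [0.5107, 0.1278, 0.0098]
orientation: [-2.163, -2.278, -0.0]
contact_force: [-1.6, 0.1, 4.4]
grip_width: 0.0631
gripper_force: 45.1
```

>>> play_rows(commands=[[[-1,0,0,0,0],[-1,0,0,0,0],[-1,0,0,0,0],[-1,0,0,0,0],[-1,0,0,-0.2,0],[-1,0,0,-0.4,0],[-1,0,0,-0.6,0],[-1,0,0,-0.8,0],[-1,0,0,-1,0],[-1,0,0,-1,0]]])

```text
clock: 14.83
tcp_pos: [0.5149, 0.1284, 0.2168]
orientation: [2.161, 2.275, 0.018]
contact_force: [1.4, 0.2, 1.2]
grip_width: 0.0854
gripper_force: 0.0
```

>>> play_rows(commands=[[[-1,-0.96,0.11,0,0],[-1,-0.96,0.11,0,0],[-1,-0.96,0.11,0,0],[-1,-0.96,0.11,0,0],[-1,-0.96,0.11,0,0],[-1,-0.96,0.11,0,0]]])

```text
clock: 15.33
tcp_pos: [0.5425, -0.0704, 0.21]
orientation: [2.171, 2.266, -0.002]
contact_force: [-0.4, 0.1, -0.7]
grip_width: 0.0855
gripper_force: 0.0
```

>>> play_rows(commands=[[[-1,-0.96,0.11,0,0],[-1,-0.96,0.11,0,0],[-1,-0.96,0.11,0,0],[-1,-0.96,0.11,0,0],[-1,-0.96,0.11,0,0],[-1,-0.96,0.11,0,0]]])

```text
clock: 15.83
tcp_pos: [0.5735, -0.2606, 0.2098]
orientation: [2.17, 2.267, -0.005]
contact_force: [-1.4, -0.0, 0.5]
grip_width: 0.0857
gripper_force: 0.0
```

Run:
```python
from h import *
o=get_obs();print(o['clock'],o['tcp_pos'])
t=grab('top','top5.png');s=grab('scene','scene5.png')
for n,z in(('cookie_a',.008),('cover',.009)):
    for q in find(t,n,z):print(n,*q)
for q in find(s,'cookie_a',.008):print('scene',*q)
print('setter',find(t,'setter',.023))
a=cv2.resize(t['pixels'][140:300,110:430,::-1],(800,400),interpolation=cv2.INTER_CUBIC);cv2.imwrite('pics/c5.png',a)
```

```text
15.8333 [ 0.5734661  -0.26057708  0.20975398]
cookie_a 0.85 [356. 177.] [ 0.6893 -0.2621] 353
cookie_a 0.79 [304. 282.] [ 0.3827 -0.1007] 397
cookie_a 0.78 [355. 263.] [ 0.437  -0.2511] 172
cookie_a 0.63 [362. 216.] [ 0.5742 -0.2753] 346
cover 0.72 [144. 259.] [0.452  0.3604] 427
scene 0.69 [349. 258.] [ 0.6898 -0.2677] 218
scene 0.67 [241. 258.] [ 0.3848 -0.109 ] 244
scene 0.64 [346. 290.] [ 0.5754 -0.3944] 321
scene 0.56 [280. 281.] [ 0.434  -0.2703] 293
scene 0.47 [323. 270.] [ 0.5777 -0.2819] 236
setter [(0.55, array([224., 239.]), array([0.5091, 0.1285]), 532)]
```

View pics/c5.png

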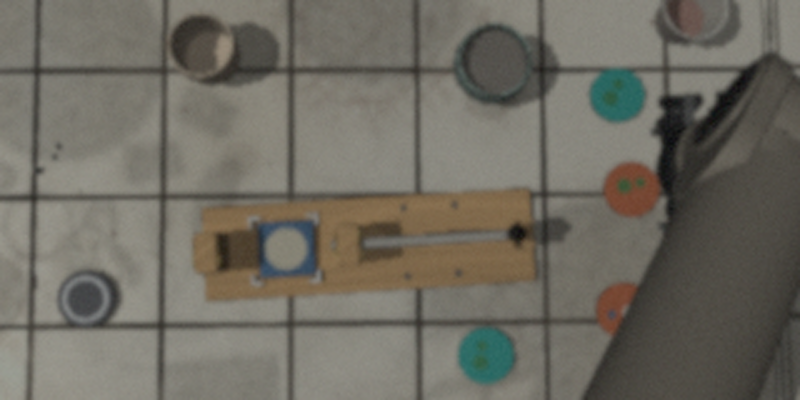

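The tile sits neatly in the pocket at crop (288,248), and the bolt handle at (517,233) is back. Cookie c at (631,189) is next.

>>> play_rows(commands=[[[-1,-0.115,0,0.15,0],[-1,-0.115,0,0.3,0],[-1,-0.115,0,0.5,0],[-1,-0.115,0,0.7,0],[-1,-0.115,0,0.8,0],[-1,-0.115,0,0.8,0],[-1,-0.115,0,0.8,0],[-1,-0.115,0,0.8,0]]])

```text
clock: 16.8
tcp_pos: [0.5771, -0.2764, 0.0513]
orientation: [2.16, 2.278, 0.002]
contact_force: [0.9, -0.2, 0.6]
grip_width: 0.0852
gripper_force: 0.0
```

>>> play_rows(commands=[[[-1,0,0,0.1,0],[-1,0,0,0.2,0],[-1,0,0,0.25,0],[-1,0,0,0.25,0],[-1,0,0,0.25,0]]])

```text
clock: 17.22
tcp_pos: [0.5764, -0.2766, 0.0007]
orientation: [2.162, 2.278, 0.001]
contact_force: [0.4, -0.3, 0.2]
grip_width: 0.0854
gripper_force: 0.0
```

>>> play_rows(commands=[[[1,0,0,0,0],[1,0,0,0,0],[1,0,0,0,0],[1,0,0,0,0],[1,0,0,0,0],[1,0,0,-0.1,0],[1,0,0,-0.25,0],[1,0,0,-0.4,0],[1,0,0,-0.6,0],[1,0,0,-0.8,0],[1,0,0,-0.9,0],[1,0,0,-0.9,0]]])

```text
clock: 18.22
tcp_pos: [0.5785, -0.2785, 0.1861]
orientation: [2.157, 2.271, 0.007]
contact_force: [0.7, -0.8, -0.1]
grip_width: 0.063
gripper_force: 43.9
```

>>> play_rows(commands=[[[1,0.15,-0.02,0,0],[1,0.3,-0.04,0,0],[1,0.5,-0.06,0,0],[1,0.7,-0.08,0,0],[1,0.9,-0.1,0,0],[1,0.95,-0.1,0,0],[1,0.95,-0.1,0,0]]])

```text
clock: 18.8
tcp_pos: [0.5455, -0.0827, 0.179]
orientation: [-2.153, -2.284, -0.002]
contact_force: [-0.6, -0.1, -0.7]
grip_width: 0.0627
gripper_force: 43.9
```

>>> play_rows(commands=[[[1,0.15,-0.02,0,0],[1,0.3,-0.04,0,0],[1,0.5,-0.06,0,0],[1,0.7,-0.08,0,0],[1,0.9,-0.1,0,0],[1,0.95,-0.11,0,0],[1,1,-0.115,0,0],[1,1,-0.115,0,0]]])

```text
clock: 19.47
tcp_pos: [0.5125, 0.1117, 0.1794]
orientation: [-2.161, -2.28, -0.0]
contact_force: [-0.1, -0.3, -0.3]
grip_width: 0.063
gripper_force: 43.9
```

>>> play_rows(commands=[[[1,0.087,-0.006,0,0],[1,0.087,-0.006,0,0],[1,0.087,-0.006,0.1,0],[1,0.087,-0.006,0.25,0],[1,0.087,-0.006,0.4,0],[1,0.087,-0.006,0.5,0],[1,0.087,-0.006,0.6,0],[1,0.087,-0.006,0.68,0],[1,0.087,-0.006,0.68,0],[1,0.087,-0.006,0.68,0]]])

```text
clock: 20.3
tcp_pos: [0.5105, 0.1257, 0.0432]
orientation: [2.166, 2.276, -0.003]
contact_force: [0.2, 0.2, -0.2]
grip_width: 0.0632
gripper_force: 44.1
```

Run:
```python
from h import *
o=get_obs();print(o['tcp_pos'],o['grip_width'])
t=grab('top','top6.png');s=grab('scene','scene6.png')
for q in find(s,'cookie_a',o['tcp_pos'][2]+.008):print('scene',*q)
print(proj(s,o['tcp_pos']+np.array([0,0,.01])))
```

```text
[0.51048953 0.1257482  0.04324845] 0.0631764144044179
scene 0.74 [280. 280.] [ 0.4021 -0.3205] 302
scene 0.72 [240. 258.] [ 0.3547 -0.1678] 232
scene 0.68 [346. 289.] [ 0.5346 -0.4376] 285
scene 0.63 [306. 305.] [ 0.4059 -0.4401] 375
scene 0.46 [348. 258.] [ 0.6396 -0.3183] 243
scene 0.44 [242. 210.] [0.5022 0.122 ] 86
[[243.52811427 208.59898173]]
```

>>> play_rows(commands=[[[1,0,0,0.03,0],[1,0,0,0.06,0],[1,0,0,0.085,0],[1,0,0,0.085,0],[1,0,0,0.085,0],[1,0,0,0.085,0]]])

```text
clock: 20.95
tcp_pos: [0.5101, 0.1281, 0.0264]
orientation: [-2.162, -2.279, 0.001]
contact_force: [-0.3, 0.3, -0.9]
grip_width: 0.0629
gripper_force: 44.1
```

>>> play_rows(commands=[[[1,0,0,0.006,0],[-1,0,0,0.006,0],[-1,0,0,0.006,0],[-1,0,0,0.006,0],[-1,0,0,0.006,0],[-1,0,0,-0.15,0],[-1,0,0,-0.35,0],[-1,0,0,-0.55,0],[-1,0,0,-0.75,0],[-1,0,0,-0.9,0],[-1,0,0,-0.9,0]]])

```text
clock: 21.87
tcp_pos: [0.514, 0.1288, 0.2126]
orientation: [2.161, 2.276, 0.016]
contact_force: [1.1, -0.1, -0.6]
grip_width: 0.0854
gripper_force: 0.0
```

>>> play_rows(commands=[[[-1,-0.969,-0.24,0,0],[-1,-0.969,-0.24,0,0],[-1,-0.969,-0.24,0,0],[-1,-0.969,-0.24,0,0],[-1,-0.969,-0.24,0,0],[-1,-0.969,-0.24,0,0]]])

```text
clock: 22.37
tcp_pos: [0.4702, -0.075, 0.2066]
orientation: [2.174, 2.267, -0.002]
contact_force: [-0.2, 0.5, -0.8]
grip_width: 0.0854
gripper_force: 0.0
```

>>> play_rows(commands=[[[-1,-0.969,-0.24,0,0],[-1,-0.969,-0.24,0,0],[-1,-0.969,-0.24,0,0],[-1,-0.969,-0.24,0,0],[-1,-0.969,-0.24,0,0],[-1,-0.969,-0.24,0,0],[-1,-0.969,-0.24,0,0]]])

```text
clock: 22.95
tcp_pos: [0.4337, -0.2658, 0.2063]
orientation: [-2.168, -2.273, 0.001]
contact_force: [0.3, 0.5, 0.0]
grip_width: 0.0853
gripper_force: 0.0
```

Run:
```python
from h import *
o=get_obs();print(o['clock'],o['tcp_pos'])
t=grab('top','top7.png');s=grab('scene','scene7.png')
for q in find(t,'cookie_a',.008)+find(t,'cover',.009):print(*q)
for q in find(t,'cookie_a',.032):
  if q[2][1]>0:print('placed',*q)
for q in find(s,'cookie_a',.008):print('scene',*q)
```

```text
22.95 [ 0.4336754  -0.26578069  0.2062903 ]
0.84 [224. 239.] [0.5076 0.1296] 417
0.8 [356. 178.] [ 0.6881 -0.2621] 372
0.78 [400. 216.] [ 0.5735 -0.3891] 422
0.66 [304. 282.] [ 0.3815 -0.1009] 377
0.56 [359. 264.] [ 0.4329 -0.2642] 425
0.74 [144. 259.] [0.4525 0.3605] 434
placed 0.84 [224. 239.] [0.5073 0.1272] 417
scene 0.86 [281. 281.] [ 0.4342 -0.2702] 244
scene 0.7 [347. 290.] [ 0.576  -0.3954] 348
scene 0.69 [240. 258.] [ 0.3838 -0.1059] 235
scene 0.68 [306. 305.] [ 0.4373 -0.3981] 336
scene 0.61 [241. 214.] [0.5215 0.1696] 102
scene 0.46 [349. 258.] [ 0.6895 -0.2673] 228
```

>>> play_rows(commands=[[[-1,0,0,0.15,0],[-1,0,0,0.3,0],[-1,0,0,0.5,0],[-1,0,0,0.7,0],[-1,0,0,0.8,0],[-1,0,0,0.8,0],[-1,0,0,0.8,0],[-1,0,0,0.8,0]]])

```text
clock: 23.92
tcp_pos: [0.4358, -0.2642, 0.0478]
orientation: [2.161, 2.278, 0.001]
contact_force: [0.7, 0.2, -0.3]
grip_width: 0.0853
gripper_force: 0.0
```

>>> play_rows(commands=[[[-1,0,0,0.1,0],[-1,0,0,0.2,0],[-1,0,0,0.23,0],[-1,0,0,0.23,0],[-1,0,0,0.23,0]]])

```text
clock: 24.33
tcp_pos: [0.4355, -0.2644, 0.0018]
orientation: [2.162, 2.278, 0.001]
contact_force: [-0.2, -0.9, -0.1]
grip_width: 0.0855
gripper_force: 0.0
```

>>> play_rows(commands=[[[1,0,0,0,0],[1,0,0,0,0],[1,0,0,0,0],[1,0,0,0,0],[1,0,0,0,0],[1,0,0,-0.1,0],[1,0,0,-0.25,0],[1,0,0,-0.4,0],[1,0,0,-0.6,0],[1,0,0,-0.8,0],[1,0,0,-0.9,0],[1,0,0,-0.9,0]]])

```text
clock: 25.33
tcp_pos: [0.4371, -0.2656, 0.1854]
orientation: [2.158, 2.272, 0.007]
contact_force: [0.3, -0.3, -0.7]
grip_width: 0.0623
gripper_force: 43.9
```

>>> play_rows(commands=[[[1,0.15,0.04,0,0],[1,0.3,0.08,0,0],[1,0.5,0.12,0,0],[1,0.7,0.17,0,0],[1,0.9,0.23,0,0],[1,0.95,0.24,0,0],[1,0.95,0.24,0,0]]])

```text
clock: 25.92
tcp_pos: [0.473, -0.0674, 0.1798]
orientation: [-2.153, -2.286, -0.0]
contact_force: [0.4, -0.3, -0.3]
grip_width: 0.0623
gripper_force: 43.8
```

>>> play_rows(commands=[[[1,0.15,0.04,0,0],[1,0.3,0.08,0,0],[1,0.5,0.12,0,0],[1,0.7,0.17,0,0],[1,0.9,0.22,0,0],[1,0.95,0.235,0,0],[1,0.988,0.24,0,0],[1,0.988,0.24,0,0]]])

```text
clock: 26.58
tcp_pos: [0.5102, 0.1282, 0.18]
orientation: [2.162, 2.28, -0.002]
contact_force: [0.5, -1.5, -0.2]
grip_width: 0.0624
gripper_force: 43.8
```

>>> play_rows(commands=[[[1,0,0,0,0],[1,0,0,0.1,0],[1,0,0,0.25,0],[1,0,0,0.4,0],[1,0,0,0.5,0],[1,0,0,0.6,0],[1,0,0,0.635,0],[1,0,0,0.635,0],[1,0,0,0.635,0]]])

```text
clock: 27.33
tcp_pos: [0.5107, 0.1266, 0.0541]
orientation: [2.165, 2.276, -0.0]
contact_force: [0.4, 0.1, -0.3]
grip_width: 0.062
gripper_force: 43.9
```

Run:
```python
from h import *
o=get_obs();print(o['tcp_pos'],o['grip_width'])
s=grab('scene','scene8.png')
for q in find(s,'cookie_a',o['tcp_pos'][2]+.008):print('scene',*q)
print(proj(s,o['tcp_pos']+np.array([0,0,.008])))
```

```text
[0.5106888  0.12657673 0.05408959] 0.06202298681466238
scene 0.9 [306. 305.] [ 0.3974 -0.4519] 358
scene 0.82 [346. 290.] [ 0.524  -0.4505] 308
scene 0.59 [349. 258.] [ 0.6301 -0.3322] 226
scene 0.54 [242. 207.] [0.5028 0.1205] 78
scene 0.52 [240. 258.] [ 0.3488 -0.1836] 176
[[243.45549384 206.31171625]]
```

>>> play_rows(commands=[[[1,0,0,0.03,0],[1,0,0,0.06,0],[1,0,0,0.088,0],[1,0,0,0.088,0],[1,0,0,0.088,0],[1,0,0,0.088,0]]])

```text
clock: 27.93
tcp_pos: [0.5102, 0.1281, 0.0357]
orientation: [-2.163, -2.279, 0.001]
contact_force: [0.5, -0.3, -1.3]
grip_width: 0.0622
gripper_force: 66.6
```

>>> play_rows(commands=[[[1,0,0,0.003,0],[-1,0,0,0.003,0],[-1,0,0,0.003,0],[-1,0,0,0.003,0],[-1,0,0,0.003,0],[-1,0,0,-0.15,0],[-1,0,0,-0.35,0],[-1,0,0,-0.55,0],[-1,0,0,-0.75,0],[-1,0,0,-0.86,0],[-1,0,0,-0.86,0]]])

```text
clock: 28.85
tcp_pos: [0.5134, 0.1287, 0.2129]
orientation: [2.161, 2.276, 0.014]
contact_force: [0.4, 0.2, -0.2]
grip_width: 0.0852
gripper_force: 0.0
```

>>> play_rows(commands=[[[-1,-0.866,0.062,0,0],[-1,-0.866,0.062,0,0],[-1,-0.866,0.062,0,0],[-1,-0.866,0.062,0,0],[-1,-0.866,0.062,0,0],[-1,-0.866,0.062,0,0]]])

```text
clock: 29.35
tcp_pos: [0.5312, -0.0483, 0.2077]
orientation: [2.17, 2.27, -0.002]
contact_force: [-1.1, 0.9, 0.1]
grip_width: 0.0856
gripper_force: 0.0
```

>>> play_rows(commands=[[[-1,-0.866,0.062,0,0],[-1,-0.866,0.062,0,0],[-1,-0.866,0.062,0,0],[-1,-0.866,0.062,0,0],[-1,-0.866,0.062,0,0],[-1,-0.866,0.062,0,0]]])

```text
clock: 29.85
tcp_pos: [0.5527, -0.2188, 0.2074]
orientation: [2.167, 2.274, -0.002]
contact_force: [-0.9, -0.4, -0.5]
grip_width: 0.0855
gripper_force: 0.0
```

Run:
```python
from h import *
o=get_obs();print(o['clock'],o['tcp_pos'])
t=grab('top','top9.png');s=grab('scene','scene9.png')
for q in find(t,'cookie_a',.008)+find(t,'cover',.009):print(*q)
for q in find(t,'cookie_a',.042):
  if q[2][1]>0:print('placed',*q)
for q in find(s,'cookie_a',.008):print('scene',*q)
for n,(f,b) in {'t':(t,(200,260,190,280)),'s':(s,(170,250,200,290))}.items():pass
a=cv2.resize(t['pixels'][210:270,180:270,::-1],(400,267),interpolation=cv2.INTER_CUBIC)
b=cv2.resize(s['pixels'][170:260,200:290,::-1],(400,400),interpolation=cv2.INTER_CUBIC)
c=np.zeros((400,800,3),np.uint8);c[:267,:400]=a;c[:,400:]=b;cv2.imwrite('pics/c9.png',c)
```

```text
29.85 [ 0.55271946 -0.21882634  0.20741608]
0.88 [357. 178.] [ 0.6879 -0.2626] 358
0.62 [224. 239.] [0.5077 0.1316] 395
0.6 [409. 265.] [ 0.428  -0.4112] 77
0.62 [145. 259.] [0.4538 0.3589] 429
placed 0.62 [224. 239.] [0.5073 0.1282] 395
scene 0.69 [306. 305.] [ 0.4374 -0.3972] 350
scene 0.56 [241. 211.] [0.5319 0.192 ] 105
scene 0.56 [239. 258.] [ 0.3822 -0.1046] 226
scene 0.54 [348. 258.] [ 0.6874 -0.2661] 227
scene 0.51 [346. 289.] [ 0.5755 -0.3938] 317
```

View pics/c9.png

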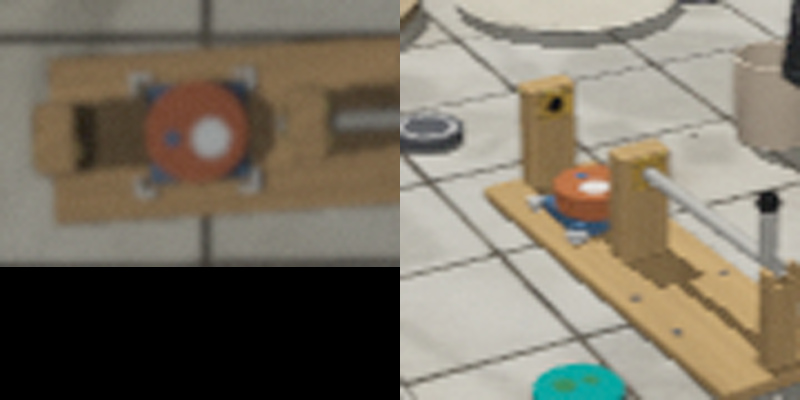

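The two cookies (d on top) are centred over the tile at crop (197,130). Fetching cookie a.

>>> play_rows(commands=[[[-1,-0.868,0.063,0,0],[-1,-0.868,0.063,0,0],[-1,-0.868,0.063,0,0],[-1,-0.868,0.063,0.1,0],[-1,-0.868,0.063,0.3,0],[-1,-0.868,0.063,0.5,0],[-1,-0.868,0.063,0.7,0],[-1,-0.868,0.063,0.8,0],[-1,-0.868,0.063,0.8,0],[-1,-0.868,0.063,0.8,0],[-1,-0.868,0.063,0.8,0]]])

```text
clock: 31.07
tcp_pos: [0.5763, -0.3895, 0.05]
orientation: [2.16, 2.278, 0.001]
contact_force: [0.1, -0.9, 0.7]
grip_width: 0.0858
gripper_force: 0.0
```

>>> play_rows(commands=[[[-1,0,0,0.1,0],[-1,0,0,0.2,0],[-1,0,0,0.237,0],[-1,0,0,0.237,0],[-1,0,0,0.237,0]]])

```text
clock: 31.48
tcp_pos: [0.5757, -0.3897, 0.0021]
orientation: [2.161, 2.278, 0.001]
contact_force: [0.1, 0.3, -0.3]
grip_width: 0.0855
gripper_force: 0.0
```

>>> play_rows(commands=[[[1,0,0,0,0],[1,0,0,0,0],[1,0,0,0,0],[1,0,0,0,0],[1,0,0,0,0],[1,0,0,-0.1,0],[1,0,0,-0.25,0],[1,0,0,-0.4,0],[1,0,0,-0.6,0],[1,0,0,-0.8,0],[1,0,0,-0.9,0],[1,0,0,-0.9,0]]])

```text
clock: 32.48
tcp_pos: [0.5771, -0.392, 0.1879]
orientation: [2.156, 2.27, 0.004]
contact_force: [0.2, -2.2, 0.1]
grip_width: 0.0001
gripper_force: 0.0
```

Run:
```python
from h import *
o=get_obs();print(o['clock'],o['tcp_pos'])
t=grab('top','top10.png');s=grab('scene','scene10.png')
for q in find(t,'cookie_a',.008):print(*q)
for q in find(s,'cookie_a',.008):print('scene',*q)
a=cv2.resize(t['pixels'][150:300,320:480,::-1],(400,375),interpolation=cv2.INTER_CUBIC)
b=cv2.resize(s['pixels'][220:340,270:390,::-1],(400,400),interpolation=cv2.INTER_CUBIC)
c=np.zeros((400,800,3),np.uint8);c[:375,:400]=a;c[:,400:]=b;cv2.imwrite('pics/c10.png',c)
```

```text
32.4833 [ 0.57709361 -0.39204991  0.1878543 ]
0.9 [224. 239.] [0.5091 0.131 ] 418
0.86 [397. 203.] [ 0.611  -0.3827] 367
0.78 [356. 178.] [ 0.6879 -0.261 ] 418
0.72 [304. 282.] [ 0.3823 -0.1006] 415
0.56 [399. 259.] [ 0.4462 -0.3823] 220
scene 0.94 [306. 305.] [ 0.4366 -0.3977] 347
scene 0.71 [355. 285.] [ 0.6128 -0.3877] 292
scene 0.59 [349. 258.] [ 0.6901 -0.2672] 219
scene 0.58 [240. 258.] [ 0.3841 -0.1056] 228
```

View pics/c10.png

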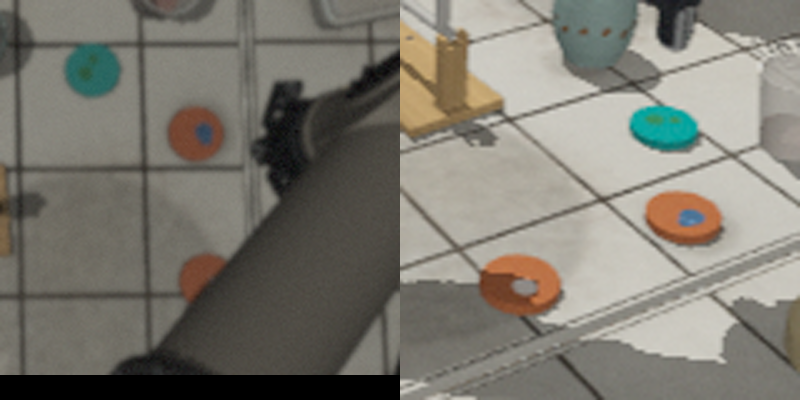

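Cookie a was shifted to (0.611, −0.383), blue spot at crop (690,218), lying flat, so I regrip there.

>>> play_rows(commands=[[[-1,0.02,0.189,0,0],[-1,0.02,0.189,0,0],[-1,0.02,0.189,0,0],[-1,0.02,0.189,0,0],[-1,0.02,0.189,0.1,0],[-1,0.02,0.189,0.3,0],[-1,0.02,0.189,0.5,0],[-1,0.02,0.189,0.65,0],[-1,0.02,0.189,0.65,0],[-1,0.02,0.189,0.65,0]]])

```text
clock: 33.52
tcp_pos: [0.6103, -0.3831, 0.049]
orientation: [-2.162, -2.274, 0.003]
contact_force: [0.7, -0.5, 1.5]
grip_width: 0.0853
gripper_force: 0.0
```

>>> play_rows(commands=[[[-1,0,0,0.1,0],[-1,0,0,0.2,0],[-1,0,0,0.25,0],[-1,0,0,0.25,0],[-1,0,0,0.25,0]]])

```text
clock: 33.93
tcp_pos: [0.6128, -0.384, 0.0021]
orientation: [2.162, 2.277, 0.0]
contact_force: [0.4, 0.5, 0.5]
grip_width: 0.0855
gripper_force: 0.0
```

>>> play_rows(commands=[[[1,0,0,0,0],[1,0,0,0,0],[1,0,0,0,0],[1,0,0,0,0],[1,0,0,0,0],[1,0,0,-0.1,0],[1,0,0,-0.25,0],[1,0,0,-0.4,0],[1,0,0,-0.6,0],[1,0,0,-0.8,0],[1,0,0,-0.9,0],[1,0,0,-0.9,0]]])

```text
clock: 34.93
tcp_pos: [0.6147, -0.3861, 0.1884]
orientation: [2.156, 2.27, 0.004]
contact_force: [0.2, -0.6, -0.4]
grip_width: 0.0001
gripper_force: 0.0
```

Run:
```python
from h import *
o=get_obs();print(o['clock'],o['tcp_pos'])
t=grab('top','top11.png');s=grab('scene','scene11.png')
for q in find(t,'cookie_a',.008):print(*q)
for q in find(s,'cookie_a',.008):print('scene',*q)
```

```text
34.9333 [ 0.61474941 -0.38605654  0.18840351]
0.94 [398. 201.] [ 0.6165 -0.3835] 345
0.69 [224. 239.] [0.5088 0.1305] 412
0.61 [357. 178.] [ 0.6883 -0.2625] 379
scene 0.83 [356. 284.] [ 0.6186 -0.3875] 314
scene 0.76 [240. 258.] [ 0.3852 -0.1052] 235
scene 0.68 [306. 305.] [ 0.4364 -0.398 ] 386
scene 0.65 [261. 228.] [0.5348 0.0383] 2193
scene 0.49 [349. 258.] [ 0.6886 -0.2679] 244
scene 0.47 [241. 212.] [0.5315 0.1907] 101
```

>>> play_rows(commands=[[[-1,0,0.025,0,0],[-1,0,0.025,0,0],[-1,0,0.025,0,0],[-1,0,0.025,0,0],[-1,0,0.025,0.1,0],[-1,0,0.025,0.3,0],[-1,0,0.025,0.5,0],[-1,0,0.025,0.65,0],[-1,0,0.025,0.65,0],[-1,0,0.025,0.65,0]]])

```text
clock: 35.97
tcp_pos: [0.6163, -0.3825, 0.0491]
orientation: [-2.161, -2.276, 0.002]
contact_force: [0.1, -0.5, 1.1]
grip_width: 0.0854
gripper_force: 0.0
```

>>> play_rows(commands=[[[-1,0,0,0.1,0],[-1,0,0,0.2,0],[-1,0,0,0.27,0],[-1,0,0,0.275,0],[-1,0,0,0.275,0],[-1,0,0,0.275,0]]])

```text
clock: 36.47
tcp_pos: [0.6183, -0.3839, -0.0026]
orientation: [2.161, 2.277, 0.0]
contact_force: [0.0, 0.1, -0.0]
grip_width: 0.0852
gripper_force: 0.0
```

>>> play_rows(commands=[[[1,0,0,0,0],[1,0,0,0,0],[1,0,0,0,0],[1,0,0,0,0],[1,0,0,0,0],[1,0,0,0,0]]])

```text
clock: 36.97
tcp_pos: [0.6183, -0.3837, -0.0025]
orientation: [2.161, 2.277, 0.001]
contact_force: [-0.4, 1.2, 6.2]
grip_width: 0.0638
gripper_force: 42.8
```

>>> play_rows(commands=[[[1,0,0,-0.1,0],[1,0,0,-0.25,0],[1,0,0,-0.4,0],[1,0,0,-0.6,0],[1,0,0,-0.8,0],[1,0,0,-0.92,0],[1,0,0,-0.92,0]]])

```text
clock: 37.55
tcp_pos: [0.6198, -0.3858, 0.1875]
orientation: [2.156, 2.27, 0.004]
contact_force: [0.4, -1.0, 0.0]
grip_width: 0.0637
gripper_force: 44.4
```

>>> play_rows(commands=[[[1,0.15,-0.02,0,0],[1,0.3,-0.05,0,0],[1,0.5,-0.08,0,0],[1,0.7,-0.11,0,0],[1,0.86,-0.134,0,0],[1,0.86,-0.134,0,0]]])

```text
clock: 38.05
tcp_pos: [0.5814, -0.2037, 0.1782]
orientation: [-2.149, -2.283, -0.005]
contact_force: [1.4, 1.0, -1.1]
grip_width: 0.0635
gripper_force: 44.4
```

>>> play_rows(commands=[[[1,0.2,-0.03,0,0],[1,0.4,-0.06,0,0],[1,0.6,-0.09,0,0],[1,0.8,-0.12,0,0],[1,0.86,-0.134,0,0],[1,0.86,-0.134,0,0]]])

```text
clock: 38.55
tcp_pos: [0.5451, -0.0373, 0.1789]
orientation: [-2.153, -2.284, -0.001]
contact_force: [1.5, 0.8, -0.5]
grip_width: 0.064
gripper_force: 44.4
```

>>> play_rows(commands=[[[1,0.2,-0.03,0,0],[1,0.4,-0.06,0,0],[1,0.6,-0.09,0,0],[1,0.75,-0.12,0,0],[1,0.864,-0.135,0,0],[1,0.864,-0.135,0,0],[1,0.864,-0.135,0,0]]])

```text
clock: 39.13
tcp_pos: [0.5102, 0.1292, 0.1795]
orientation: [2.16, 2.28, -0.0]
contact_force: [-0.2, -1.3, -0.5]
grip_width: 0.0638
gripper_force: 44.4
```

Run:
```python
from h import *
o=get_obs();print(o['tcp_pos'],o['grip_width'],toolshift(.5105,.128,.0475))
s=grab('scene','scene12.png')
for q in find(s,'cookie_a',o['tcp_pos'][2]+.01):print('scene',*q)
print(proj(s,o['tcp_pos']+np.array([0,0,.01])))
```

```text
[0.51015889 0.12915983 0.17949251] 0.06381105801730076 [-0.00565817  0.00117822  0.65996491]
scene 0.8 [240. 258.] [ 0.2618 -0.366 ] 223
scene 0.66 [244. 174.] [0.5112 0.1209] 123
scene 0.6 [306. 305.] [ 0.3018 -0.5836] 360
scene 0.59 [349. 258.] [ 0.4897 -0.4869] 175
[[242.67587539 173.31760528]]
```

>>> play_rows(commands=[[[1,0,0.001,0.1,0],[1,0,0.001,0.25,0],[1,0,0.001,0.4,0],[1,0,0.001,0.5,0],[1,0,0.001,0.6,0],[1,0,0.001,0.6,0],[1,0,0.001,0.6,0],[1,0,0.001,0.63,0],[1,0,0.001,0.66,0],[1,0,0.001,0.68,0],[1,0,0.001,0.68,0],[1,0,0.001,0.68,0]]])

```text
clock: 40.23
tcp_pos: [0.5102, 0.129, 0.0436]
orientation: [-2.162, -2.279, -0.0]
contact_force: [0.2, -0.6, -1.0]
grip_width: 0.0636
gripper_force: 44.5
```

>>> play_rows(commands=[[[1,0,0,0.006,0],[1,0,0,0.009,0],[-1,0,0,0.009,0],[-1,0,0,0.009,0],[-1,0,0,0.009,0],[-1,0,0,0.009,0],[-1,0,0,-0.15,0],[-1,0,0,-0.35,0],[-1,0,0,-0.55,0],[-1,0,0,-0.75,0],[-1,0,0,-0.83,0],[-1,0,0,-0.83,0]]])

```text
clock: 41.23
tcp_pos: [0.5127, 0.1294, 0.2137]
orientation: [2.162, 2.277, 0.012]
contact_force: [-0.1, -0.4, 0.5]
grip_width: 0.0854
gripper_force: 0.0
```

>>> play_rows(commands=[[[-1,-0.86,-0.165,0,0],[-1,-0.86,-0.165,0,0],[-1,-0.86,-0.165,0,0],[-1,-0.86,-0.165,0,0],[-1,-0.86,-0.165,0,0],[-1,-0.86,-0.165,0,0]]])

```text
clock: 41.73
tcp_pos: [0.4847, -0.0482, 0.209]
orientation: [-2.17, -2.271, 0.001]
contact_force: [0.4, 0.5, -0.6]
grip_width: 0.0855
gripper_force: 0.0
```

>>> play_rows(commands=[[[-1,-0.86,-0.165,0,0],[-1,-0.86,-0.165,0,0],[-1,-0.86,-0.165,0,0],[-1,-0.86,-0.165,0,0],[-1,-0.86,-0.165,0,0],[-1,-0.86,-0.165,0,0]]])

```text
clock: 42.23
tcp_pos: [0.4613, -0.2205, 0.2091]
orientation: [2.168, 2.273, -0.002]
contact_force: [-0.2, 1.1, 0.1]
grip_width: 0.0855
gripper_force: 0.0
```

Run:
```python
from h import *
o=get_obs();print(o['clock'],o['tcp_pos'])
t=grab('top','top13.png');s=grab('scene','scene13.png')
for q in find(t,'cookie_a',.008)+find(t,'cover',.009):print(*q)
for q in find(t,'cookie_a',.052):
  if q[2][1]>0:print('placed',*q)
for q in find(s,'cookie_a',.008):print('scene',*q)
```

```text
42.2333 [ 0.4613386  -0.22054939  0.2091076 ]
0.86 [304. 282.] [ 0.3825 -0.1004] 392
0.73 [356. 178.] [ 0.6884 -0.2621] 401
0.7 [145. 259.] [0.4529 0.3584] 446
scene 0.78 [240. 258.] [ 0.384  -0.1067] 209
scene 0.66 [306. 305.] [ 0.4366 -0.3979] 354
scene 0.66 [350. 258.] [ 0.6903 -0.2677] 216
scene 0.63 [241. 210.] [0.5401 0.2074] 102
```

>>> play_rows(commands=[[[-1,-0.86,-0.164,0,0],[-1,-0.86,-0.164,0,0],[-1,-0.86,-0.164,0,0],[-1,-0.86,-0.164,0.1,0],[-1,-0.86,-0.164,0.3,0],[-1,-0.86,-0.164,0.5,0],[-1,-0.86,-0.164,0.7,0],[-1,-0.86,-0.164,0.8,0],[-1,-0.86,-0.164,0.8,0],[-1,-0.86,-0.164,0.8,0],[-1,-0.86,-0.164,0.8,0]]])

```text
clock: 43.45
tcp_pos: [0.4397, -0.3919, 0.051]
orientation: [2.16, 2.278, 0.0]
contact_force: [0.0, -0.2, -0.2]
grip_width: 0.0851
gripper_force: 0.0
```

>>> play_rows(commands=[[[-1,0,0,0.1,0],[-1,0,0,0.2,0],[-1,0,0,0.265,0],[-1,0,0,0.265,0],[-1,0,0,0.265,0]]])

```text
clock: 43.87
tcp_pos: [0.4389, -0.3918, -0.0026]
orientation: [2.162, 2.278, 0.0]
contact_force: [1.0, -0.6, 0.3]
grip_width: 0.0856
gripper_force: 0.0
```

>>> play_rows(commands=[[[1,0,0,0,0],[1,0,0,0,0],[1,0,0,0,0],[1,0,0,0,0],[1,0,0,0,0],[1,0,0,0,0]]])

```text
clock: 44.37
tcp_pos: [0.4392, -0.3923, -0.0016]
orientation: [2.161, 2.277, 0.001]
contact_force: [-1.2, 2.4, 9.6]
grip_width: 0.0638
gripper_force: 41.7
```

>>> play_rows(commands=[[[1,0,0,-0.1,0],[1,0,0,-0.25,0],[1,0,0,-0.4,0],[1,0,0,-0.6,0],[1,0,0,-0.8,0],[1,0,0,-0.92,0],[1,0,0,-0.92,0]]])

```text
clock: 44.95
tcp_pos: [0.4404, -0.3944, 0.1868]
orientation: [2.157, 2.27, 0.003]
contact_force: [1.3, -1.1, -0.5]
grip_width: 0.0636
gripper_force: 44.5
```

>>> play_rows(commands=[[[1,0.15,0.03,0,0],[1,0.3,0.06,0,0],[1,0.5,0.1,0,0],[1,0.7,0.14,0,0],[1,0.86,0.165,0,0],[1,0.86,0.165,0,0]]])

```text
clock: 45.45
tcp_pos: [0.4635, -0.2101, 0.1795]
orientation: [-2.149, -2.286, -0.004]
contact_force: [0.9, -0.1, -0.4]
grip_width: 0.0638
gripper_force: 44.5
```

>>> play_rows(commands=[[[1,0.2,0.04,0,0],[1,0.4,0.08,0,0],[1,0.6,0.12,0,0],[1,0.8,0.155,0,0],[1,0.86,0.165,0,0],[1,0.86,0.165,0,0]]])

```text
clock: 45.95
tcp_pos: [0.4868, -0.0402, 0.1802]
orientation: [-2.154, -2.286, -0.001]
contact_force: [0.2, -0.5, -0.9]
grip_width: 0.0636
gripper_force: 44.5
```

>>> play_rows(commands=[[[1,0.2,0.04,0,0],[1,0.4,0.08,0,0],[1,0.6,0.12,0,0],[1,0.75,0.145,0,0],[1,0.86,0.164,0,0],[1,0.86,0.164,0,0],[1,0.86,0.164,0,0]]])

```text
clock: 46.53
tcp_pos: [0.5103, 0.1288, 0.1804]
orientation: [2.161, 2.28, -0.001]
contact_force: [-0.1, 0.4, -0.8]
grip_width: 0.0632
gripper_force: 44.5
```

>>> play_rows(commands=[[[1,0,0,0.1,0],[1,0,0,0.25,0],[1,0,0,0.4,0],[1,0,0,0.5,0],[1,0,0,0.55,0],[1,0,0,0.55,0],[1,0,0,0.55,0]]])

```text
clock: 47.12
tcp_pos: [0.5106, 0.1273, 0.071]
orientation: [2.165, 2.276, -0.0]
contact_force: [-0.0, 0.5, -0.4]
grip_width: 0.0635
gripper_force: 44.5
```

Run:
```python
from h import *
o=get_obs();print(o['tcp_pos'],o['grip_width'])
s=grab('scene','scene14.png')
for q in find(s,'cookie_a',o['tcp_pos'][2]+.01):print('scene',*q)
print(proj(s,o['tcp_pos']+np.array([0,0,.01])))
```

```text
[0.51058024 0.12728697 0.07104402] 0.0634739841749904
scene 0.71 [349. 258.] [ 0.609  -0.3537] 198
scene 0.69 [240. 258.] [ 0.3348 -0.2101] 235
scene 0.67 [243. 202.] [0.5098 0.1249] 127
scene 0.55 [241. 211.] [0.4699 0.0643] 77
[[243.29573722 201.51496845]]
```

>>> play_rows(commands=[[[1,0,0,0.03,0],[1,0,0,0.06,0],[1,0,0,0.09,0],[1,0,0,0.09,0],[1,0,0,0.09,0],[1,0,0,0.09,0]]])

```text
clock: 47.72
tcp_pos: [0.5103, 0.1292, 0.0524]
orientation: [-2.162, -2.279, -0.001]
contact_force: [0.9, 0.3, 0.5]
grip_width: 0.0639
gripper_force: 47.7
```

>>> play_rows(commands=[[[1,0,0,0.003,0],[-1,0,0,0.003,0],[-1,0,0,0.003,0],[-1,0,0,0.003,0],[-1,0,0,0.003,0],[-1,0,0,-0.15,0],[-1,0,0,-0.35,0],[-1,0,0,-0.55,0],[-1,0,0,-0.75,0],[-1,0,0,-0.78,0],[-1,0,0,-0.78,0]]])

```text
clock: 48.63
tcp_pos: [0.5118, 0.1295, 0.211]
orientation: [2.162, 2.278, 0.009]
contact_force: [-0.7, -0.1, -0.1]
grip_width: 0.0856
gripper_force: 0.0
```

>>> play_rows(commands=[[[-1,0.9,-0.17,0,0],[-1,0.9,-0.17,0,0],[-1,0.9,-0.17,0,0],[-1,0.9,-0.17,0,0],[-1,0.9,-0.17,0,0],[-1,0.9,-0.17,0,0],[-1,0.9,-0.17,0,0]]])

```text
clock: 49.22
tcp_pos: [0.4656, 0.3071, 0.2067]
orientation: [2.16, 2.281, -0.005]
contact_force: [0.2, -1.6, 1.5]
grip_width: 0.0856
gripper_force: 0.0
```

Run:
```python
from h import *
o=get_obs();print(o['clock'],o['tcp_pos'])
t=grab('top','top15.png');s=grab('scene','scene15.png')
for q in find(t,'cover',.009):print(*q)
for q in find(s,'cover',.009):print('scene',*q)
for q in find(t,'cookie_a',.062):
  if q[2][1]>0:print('placed',*q)
a=cv2.resize(t['pixels'][200:290,110:270,::-1],(400,225),interpolation=cv2.INTER_CUBIC)
b=cv2.resize(s['pixels'][170:260,180:270,::-1],(400,400),interpolation=cv2.INTER_CUBIC)
c=np.zeros((400,800,3),np.uint8);c[:225,:400]=a;c[:,400:]=b;cv2.imwrite('pics/c15.png',c)
```

```text
49.2167 [0.46557014 0.30713994 0.20671437]
0.63 [147. 259.] [0.4527 0.352 ] 313
scene 0.45 [206. 199.] [0.4545 0.357 ] 119
placed 0.86 [223. 239.] [0.5074 0.1276] 397
```

View pics/c15.png

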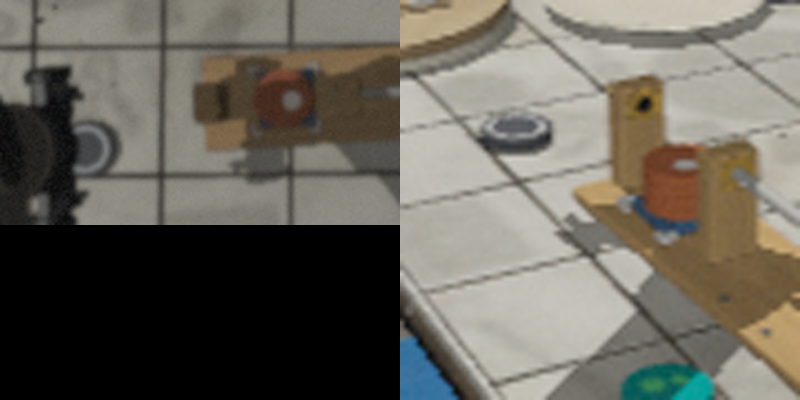

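The four-cookie stack is square over the tile at crop (672,185), and the cover is untouched at (515,130). Taking the cover.

>>> play_rows(commands=[[[-1,0.268,-0.049,0,0],[-1,0.268,-0.049,0,0],[-1,0.268,-0.049,0.1,0],[-1,0.268,-0.049,0.3,0],[-1,0.268,-0.049,0.5,0],[-1,0.268,-0.049,0.7,0],[-1,0.268,-0.049,0.8,0],[-1,0.268,-0.049,0.8,0],[-1,0.268,-0.049,0.8,0],[-1,0.268,-0.049,0.8,0]]])

```text
clock: 50.3
tcp_pos: [0.4556, 0.3601, 0.0501]
orientation: [2.163, 2.277, 0.004]
contact_force: [-0.4, 0.4, 0.6]
grip_width: 0.0856
gripper_force: 0.0
```

>>> play_rows(commands=[[[-1,0,0,0.1,0],[-1,0,0,0.2,0],[-1,0,0,0.26,0],[-1,0,0,0.26,0],[-1,0,0,0.26,0]]])

```text
clock: 50.72
tcp_pos: [0.4548, 0.3602, -0.0025]
orientation: [2.163, 2.278, 0.002]
contact_force: [0.0, -0.3, 0.2]
grip_width: 0.0857
gripper_force: 0.0
```

>>> play_rows(commands=[[[1,0,0,0,0],[1,0,0,0,0],[1,0,0,0,0],[1,0,0,0,0],[1,0,0,0,0],[1,0,0,0,0]]])

```text
clock: 51.22
tcp_pos: [0.4551, 0.3605, -0.0018]
orientation: [-2.163, -2.278, -0.004]
contact_force: [-1.7, -1.3, 7.2]
grip_width: 0.0645
gripper_force: 42.1
```

>>> play_rows(commands=[[[1,0,0,-0.1,0],[1,0,0,-0.25,0],[1,0,0,-0.4,0],[1,0,0,-0.6,0],[1,0,0,-0.8,0],[1,0,0,-0.92,0],[1,0,0,-0.92,0],[1,0,0,-0.92,0]]])

```text
clock: 51.88
tcp_pos: [0.4547, 0.3606, 0.1822]
orientation: [-2.162, -2.278, -0.006]
contact_force: [-0.4, 0.3, -2.0]
grip_width: 0.0641
gripper_force: 45.8
```

>>> play_rows(commands=[[[1,-0.15,0.03,0,0],[1,-0.3,0.06,0,0],[1,-0.5,0.1,0,0],[1,-0.7,0.13,0,0],[1,-0.85,0.16,0,0],[1,-0.85,0.16,0,0]]])

```text
clock: 52.38
tcp_pos: [0.4952, 0.1835, 0.1797]
orientation: [2.173, 2.267, -0.005]
contact_force: [0.0, -0.0, -2.2]
grip_width: 0.064
gripper_force: 45.7
```

>>> play_rows(commands=[[[1,-0.1,0.02,0,0],[1,-0.2,0.04,0,0],[1,-0.3,0.055,0,0],[1,-0.322,0.059,0,0],[1,-0.322,0.059,0,0],[1,-0.322,0.059,0.1,0],[1,-0.322,0.059,0.25,0],[1,-0.322,0.059,0.4,0],[1,-0.322,0.059,0.49,0],[1,-0.322,0.059,0.49,0],[1,-0.322,0.059,0.49,0]]])

```text
clock: 53.3
tcp_pos: [0.5091, 0.1289, 0.0815]
orientation: [-2.161, -2.279, 0.004]
contact_force: [-0.5, -1.0, -1.1]
grip_width: 0.0635
gripper_force: 45.6
```

Run:
```python
from h import *
o=get_obs();print(o['tcp_pos'],o['grip_width'])
s=grab('scene','scene16.png')
for q in find(s,'cover',o['tcp_pos'][2]+.01):print('scene',*q)
for q in find(s,'cookie_a',.06):print('ck',*q)
print(proj(s,o['tcp_pos']+np.array([0,0,.01])))
```

```text
[0.509102   0.12891233 0.08154699] 0.06354262929269659
scene 0.67 [262. 230.] [ 0.4569 -0.1119] 2164
ck 0.76 [239. 258.] [ 0.3467 -0.1788] 202
ck 0.75 [349. 258.] [ 0.6316 -0.3316] 246
[[242.70248967 198.78485363]]
```

>>> play_rows(commands=[[[1,0,0,0.03,0],[1,0,0,0.06,0],[1,0,0,0.08,0],[1,0,0,0.095,0],[1,0,0,0.095,0],[1,0,0,0.095,0],[1,0,0,0.095,0]]])

```text
clock: 54.03
tcp_pos: [0.5103, 0.128, 0.0636]
orientation: [2.163, 2.278, 0.0]
contact_force: [-0.3, 0.2, -1.1]
grip_width: 0.0637
gripper_force: 45.6
```

>>> play_rows(commands=[[[1,0,0,0.003,0],[-1,0,0,0.003,0],[-1,0,0,0.003,0],[-1,0,0,0.003,0],[-1,0,0,0.003,0],[-1,0,0,-0.15,0],[-1,0,0,-0.35,0],[-1,0,0,-0.55,0],[-1,0,0,-0.75,0],[-1,0,0,-0.83,0],[-1,0,0,-0.83,0]]])

```text
clock: 54.95
tcp_pos: [0.5128, 0.1285, 0.2337]
orientation: [2.162, 2.277, 0.012]
contact_force: [0.2, -0.9, -0.5]
grip_width: 0.085
gripper_force: 0.0
```

>>> play_rows(commands=[[[-1,-0.9,0,0,0],[-1,-0.9,0,0,0],[-1,-0.9,0,0,0],[-1,-0.9,0,0,0],[-1,-0.9,0,0,0],[-1,-0.9,0,0,0],[-1,-0.9,0,0,0]]])

```text
clock: 55.53
tcp_pos: [0.519, -0.0522, 0.2288]
orientation: [-2.165, -2.275, 0.001]
contact_force: [0.8, 0.9, -0.1]
grip_width: 0.0856
gripper_force: 0.0
```

Run:
```python
from h import *
o=get_obs();print(o['clock'],o['tcp_pos'])
t=grab('top','top17.png');s=grab('scene','scene17.png')
for q in find(t,'cover',.076):print(*q)
a=cv2.resize(t['pixels'][200:290,170:330,::-1],(400,225),interpolation=cv2.INTER_CUBIC)
b=cv2.resize(s['pixels'][160:250,210:300,::-1],(400,400),interpolation=cv2.INTER_CUBIC)
c=np.zeros((400,800,3),np.uint8);c[:225,:400]=a;c[:,400:]=b;cv2.imwrite('pics/c17.png',c)
```

```text
55.5333 [ 0.5189713  -0.05217741  0.22875912]
0.8 [223. 239.] [0.5073 0.1275] 463
```

View pics/c17.png

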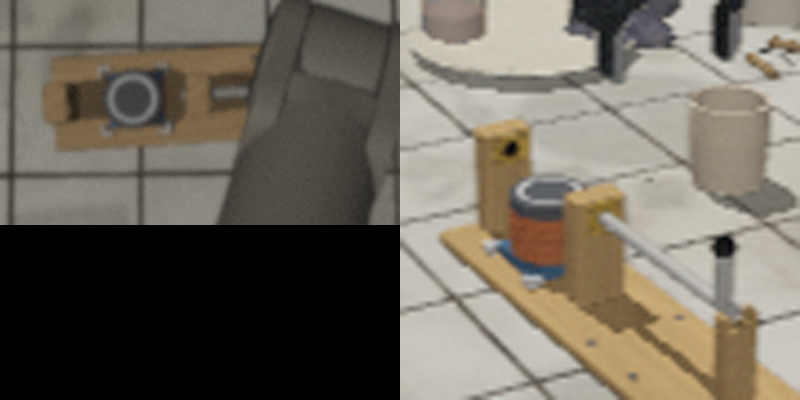

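Cover is centred on the stack at crop (133,98). Now the bolt: grip the handle and slide it home.

>>> play_rows(commands=[[[-1,-0.38,0,0,0],[-1,-0.38,0,0,0],[-1,-0.38,0,0.1,0],[-1,-0.38,0,0.3,0],[-1,-0.38,0,0.5,0],[-1,-0.38,0,0.64,0],[-1,-0.38,0,0.64,0],[-1,-0.38,0,0.64,0]]])

```text
clock: 56.35
tcp_pos: [0.5229, -0.1263, 0.1007]
orientation: [-2.159, -2.279, 0.003]
contact_force: [1.4, -0.9, 0.2]
grip_width: 0.0851
gripper_force: 0.0
```

>>> play_rows(commands=[[[1,0,0,0,0],[1,0,0,0,0],[1,0,0,0,0],[1,0,0,0,0],[1,0,0,0,0],[1,0,0,0,0],[1,0,0,0,0],[1,0,0,0,0]]])

```text
clock: 57.02
tcp_pos: [0.5239, -0.1274, 0.1022]
orientation: [2.163, 2.279, 0.002]
contact_force: [-1.8, 1.6, 6.7]
grip_width: 0.0172
gripper_force: 38.8
```

>>> play_rows(commands=[[[1,0.06,0,0,0],[1,0.12,0,0,0],[1,0.18,0,0,0],[1,0.24,0,0,0],[1,0.3,0,0,0],[1,0.36,0,0,0],[1,0.42,0,0,0],[1,0.48,0,0,0],[1,0.54,0,0,0],[1,0.58,0,0,0],[1,0.6,0,0,0],[1,0.6,0,0,0]]])

```text
clock: 58.02
tcp_pos: [0.5175, -0.0067, 0.1022]
orientation: [-2.161, -2.28, -0.002]
contact_force: [-2.7, 1.8, 7.2]
grip_width: 0.0174
gripper_force: 39.7
```

>>> play_rows(commands=[[[1,0.02,0,0,0],[1,0.04,0,0,0],[1,0.06,0,0,0],[1,0.08,0,0,0],[1,0.095,0,0,0],[1,0.1,0,0,0],[1,0.1,0,0,0],[1,0.1,0,0,0]]])

```text
clock: 58.68
tcp_pos: [0.5167, 0.0087, 0.1023]
orientation: [2.163, 2.273, -0.002]
contact_force: [-1.4, -9.3, 4.5]
grip_width: 0.0169
gripper_force: 39.5
```

>>> play_rows(commands=[[[1,0.01,0,0,0],[1,0.02,0,0,0],[1,0.03,0,0,0],[1,0.03,0,0,0]]])

```text
clock: 59.02
tcp_pos: [0.5168, 0.0089, 0.1025]
orientation: [2.164, 2.263, -0.007]
contact_force: [2.6, -25.2, 0.0]
grip_width: 0.0174
gripper_force: 39.3
```

>>> play_rows(commands=[[[1,-0.025,0,0,0],[-1,-0.025,0,0,0],[-1,-0.025,0,0,0],[-1,-0.025,0,0,0],[-1,-0.025,0,0,0],[-1,-0.025,0,-0.15,0],[-1,-0.025,0,-0.35,0],[-1,-0.025,0,-0.55,0],[-1,-0.025,0,-0.7,0],[-1,-0.025,0,-0.7,0]]])

```text
clock: 59.85
tcp_pos: [0.5196, 0.0135, 0.2469]
orientation: [2.159, 2.276, 0.013]
contact_force: [1.0, 0.6, 1.1]
grip_width: 0.0855
gripper_force: 0.0
```

>>> play_rows(commands=[[[-1,-0.95,0,0,0],[-1,-0.95,0,0,0],[-1,-0.95,0,0,0],[-1,-0.95,0,0,0],[-1,-0.95,0,0,0],[-1,-0.95,0,0,0],[-1,-0.95,0,0,0]]])

```text
clock: 60.43
tcp_pos: [0.5256, -0.1774, 0.2412]
orientation: [-2.165, -2.275, 0.0]
contact_force: [-0.1, 1.0, 0.0]
grip_width: 0.085
gripper_force: 0.0
```

Run:
```python
from h import *
o=get_obs();print(o['clock'],o['tcp_pos'])
t=grab('top','top18.png');s=grab('scene','scene18.png')
print(find(t,'cover',.076))
# predicted cap for slide home
for y in(-.120,-.123):
    w=[.5106-.0527*y,.1285+y*.9986,.136];print(y,proj(t,w).round(1),proj(s,w).round(1))
a=cv2.resize(t['pixels'][200:290,170:330,::-1],(400,225),interpolation=cv2.INTER_CUBIC)
b=cv2.resize(s['pixels'][160:250,210:300,::-1],(400,400),interpolation=cv2.INTER_CUBIC)
c=np.zeros((400,800,3),np.uint8);c[:225,:400]=a;c[:,400:]=b;cv2.imwrite('pics/c18.png',c)
```

```text
60.4333 [ 0.52563987 -0.17742098  0.24117039]
[(0.55, array([222., 239.]), array([0.5076, 0.1284]), 333)]
-0.12 [[265.9 235.1]] [[260.5 199.4]]
-0.123 [[267. 235.]] [[260.9 199.8]]
```

View pics/c18.png

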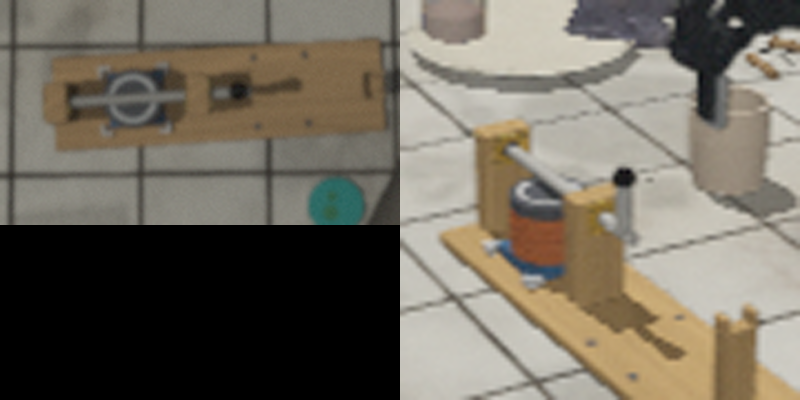

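The bolt is in the keeper. The cap at crop (239,91) is pixel (265.6,236.4), against (265.9,235.1) predicted for home. Stack and cover stand centred.

```bash
python3 -c "
from bench import r
print(r.hand_in())"
```

```text
the job is handed in; nothing more can be done
None
```

The carrier is packed as asked and the job was handed in at about 60 s: setter in the pocket, all four cookies and the cover centred on it, bolt home against its stop in the keeper, mug and tumbler not touched. One cookie was found shifted about 4 cm and took three grasps to pick up; the hand-in returned no verdict.

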